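# Lock the adjusting screw of a sloping bench stand

### The job

Lay the loose steel key bar in the slot of the sloping stand's adjusting screw, so that it keeps the screw from turning by bearing on the stop peg, and with the key in place swing the locknut's lever clockwise until the nut is firmly tight, by feel and without brute force. The screw must end where the key, lying against the peg, holds it. Then take the key out again and lay it on the open worktop, leaving the other things where they are.

Things in the scene. Friction and masses are not known exactly. Their poses are not given: they have to be found in the camera images.
- stand: Fixed grey stand, foot 150 x 210 x 12 mm, its upper face (135 x 160 mm) sloping 35 degrees, looking up towards the robot. Origin: centre of its underside; x away from the robot (uphill), y left, z up. The screw's axis leaves the face at (0, 0, 85 mm) in this frame along (-0.574, 0, 0.819), 35 degrees from vertical. Heights 'along the axis' count from there.
- stop_peg: Fixed upright steel peg on the stand, 10 mm thick, 68 mm long along the axis direction, 60 mm left (+y of the stand) of the screw's axis, its middle 12.5 mm uphill of it. Origin: middle of its foot, on the sloping face; z along the screw's axis. When the screw is turned clockwise, the uphill side of the key's left half comes to bear on it, which stops key and screw.
- slot (a point): Middle of the slot's floor in the screw's steel head, 42 mm along the axis. z points out along the axis, y along the slot, x across; it turns with the screw. The slot is 17 mm wide, 14 mm deep, open at both ends and on top, between cheeks 18 mm thick and 46 mm long on a round head of 60 mm diameter; the cheeks' top is 56 mm along the axis.
- screw (a joint): Angle of the adjusting screw (rad), growing clockwise seen from above. 0: slot level, straight across the slope, a key in it just bears on the stop peg. Starts at -0.3 to -0.05, turns easily (0.08 N m); the nut drags it clockwise unless the key holds it at the peg, where with the key's play it reads about 0 to 0.1 (a little more under load). Never turn it past 0.3 or back past -0.5.
- locknut (a joint): Turn of the locknut relative to the screw (rad), growing clockwise seen from above. 0: tight, a hard stop; negative: that much still to turn (starts -1.1 to -0.75). The lever's direction when tight differs by up to 0.2 rad either way between starts. Turning takes 0.35 N m, 4 N at the lever's grip; firmly tight is 8 to 20 N there, over 45 N is brute force.
- handgrip (a point): A point on the middle line of the black upright grip on the end of the locknut's steel lever: 18 mm diameter, 48 mm long along the screw's axis (20 mm free each way from here), 95 mm from the axis, 44 mm along it; z along it. The lever (12 mm round, 13 mm along the axis) points downhill, at first to the right, and swings clockwise: right to left on the robot's side. It stays where left.
- key_mid (a point): Middle of the loose key, a steel bar 150 mm long (y), 14 mm thick (x), 36 mm high (z), 0.2 kg, standing on its long edge on the worktop right of the stand; its lowest 5 mm are 9 mm thick. This point is half-way up, 18 mm above the bottom. Seated in the slot it is 18 mm out from the slot floor, and 22 mm of the bar stick out of the head. It may be laid down on edge or side.
- bottle: Bystander: clear bottle with white cap, 70 mm diameter, 142 mm high; origin at the centre of its underside.
- tipbox: Bystander: orange pipette-tip box with clear lid, 89 x 124 x 88 mm; origin at the centre of its underside.
- clock: Bystander: small flat white timer, 66 x 66 x 15 mm; origin at the centre of its underside.
- tube_rack: Bystander: white tube rack, 46 x 126 x 35 mm; origin at the centre of its underside.

How it is judged (in metres and radians):
On the way, in this order (a step that is already met when the one before it is completed fails the run):
1. the key lies fully down in the screw's slot, the nut still loose (z of key_mid in the frame of slot between 0.012 and 0.0225 m and distance between key_mid and slot below 0.035 m and angle between the y axis of key_mid and the y axis of slot, either way round below 0.12 rad and value of joint locknut below -0.3 rad), for 0.2 s.
2. the nut is tight and firm while the key, in the slot, is pressed on the stop peg (z of key_mid in the frame of slot between 0.012 and 0.0225 m and distance between key_mid and slot below 0.035 m and angle between the y axis of key_mid and the y axis of slot, either way round below 0.12 rad and value of joint locknut above -0.05 rad and contact force between key and stop_peg above 9 N), for 0.1 s.
At the end, for the whole second after the job is handed in: The locknut is tight (within 0.06 rad of its stop), the screw stands between -0.12 and 0.17 rad, where the key against the peg holds it, and the key lies at rest on the worktop (on its edge or side, middle below 24 mm) (value of joint locknut above -0.06 rad and value of joint screw between -0.12 and 0.17 rad and height (world z) of key_mid below 0.024 m and angle between key_mid's own y axis and vertical above 1.45 rad and linear speed of key below 0.02 m/s and horizontal distance between key_mid and slot above 0.09 m); the robot touches nothing.
It fails at once if the screw is turned past 0.3 rad or back past -0.5 rad (value of joint screw above 0.3 rad or value of joint screw below -0.5 rad).
It fails at once if the nut is forced: the key presses on the stop peg with more than 80 N (contact force between key and stop_peg above 80 N).
It fails at once if a bystander is moved more than 20 mm or tipped (distance of any of bottle, tipbox, clock, tube_rack from where it was at the start of the episode above 0.02 m or angle between any of bottle, tipbox, clock, tube_rack's own z axis and vertical above 0.3 rad).
It also fails if it takes over 61 s, if anything falls off the work surface, if the arm or the gripper's body presses on something with over 40 N, if the wrist force passes 120 N, or if a joint passes its speed limit or range.

### The arm

A 6-joint arm with a two-finger parallel gripper is mounted at the origin on a cart in front of the work surface, level with it; the furniture and walls round the work are solid. World frame = base frame: x ahead of the robot, y to its left, z up, the work surface at z = 0. Lengths are in m, angles in degrees, forces in N, time in s.
With the tool pointing down it reaches from about 0.35 to 0.875 m from the base axis. Payload 4.2 kg.
Tool frame: the origin (TCP) lies midway between the tips of the shut fingers; the grasp point (between the pads) lies 19 mm behind it; z points along the fingers, y is the line along which they close (so a half turn about z gives the same grasp; the last joint's range is limited). The gripper opens to 87 mm and grips with 3 to 60 N. Pads are 19 mm wide; open, the fingers measure 117 mm over their backs; the gripper's body (75 mm by 190 mm) begins 51 mm behind the grasp point.
Start: joints at [90.333, 22.042, 0.453, 0, -68.411, -14.817], TCP at [0.156, 0.605, 0.223] pointing down, gripper open.
Joint ranges: [-179.83, 179.83], [-69.29, 118.12], [-61.27, 80.66], [-181.25, 117.63], [-171.15, -9.14], [-177.46, 177.46]. Speed limits (degrees/s): [159.86, 159.86, 180, 180, 180, 180].

### API

Orientations are given as a 3x3 rotation matrix whose columns are the frame's x, y, z axes.
In Python, from station import sense, capture, finish_job, silhouettes, landmark_of gives the robot as it stands.
- The arm moves only by the tool step_arm, never from a script. Its arguments are lists of equal length, an entry for each row: "linear": the shift along the tool's x, y, z in mm, a list of three; "delta_rot": the turn, a rotation vector about the tool's x, y, z in rad, a list of three; "grip": the finger opening in mm, from 0 to 87. A call has 1 to 10 rows; each row shifts and turns the commanded pose from where the row before left it, along the tool's axes as they then stand; what a row does not reach is not made up. A row lasts 1/8 s, in which the tool goes at most 62.5 mm and 10.7 degrees, less where a joint would pass 70% of its speed; a pose out of reach is approached as far as the arm can. A call with a gripper value outside its range is refused whole. The fingers move at their own pace and stop on an object; the grip force is fixed at half the most. Time passes only in rows, so rows that do not move let the fingers close. It gives the time, the measured TCP pose, the force, the opening and the grip force at its end, in the units of the state.
- sense(): the state, without advancing time (a new reading comes with each control period).
- capture(name): name is "side" or "top"; returns a dict with "img" (400x640x3 uint8, red, green, blue), "fx", "fy", "cx", "cy" (pixels), "world_to_cam" (4x4, takes a point from world to camera coordinates). Camera axes: x right, y up, looking along -z (the intrinsics and any distortion apply to the point x, -y, -z); pixel columns grow to the right and rows downward; lengths in m; the calibration is good to about 2 mm. A picture is of the moment at which its call begins. There is no depth.
- finish_job(): hands the job in; it is judged then, once.
Trained networks look in the newest picture that a camera, given by its name, has taken for a name from the list of things; names that differ only in an ending like _2 or _b are one class to them, and where a whole thing is asked for, a point or a joint stands for the part that bears it (a point fixed in the world has none). Each returns a list of dicts, best first, with "score" (0 to 1); they miss things now and then, are a little off and sometimes report something else, mostly with a low value. They report only what shows in the picture. A call takes as long as a camera call.
- silhouettes(camera, label): "mask" (400x640 bool, what is visible of it) and "point" ([column, row] in pixels, amid what is visible of it).
- landmark_of(camera, label): "point" ([column, row] in pixels: a listed point, or the origin of a listed thing).
The state is a dict: "time_s": time; "joints": joint angles; "joint_velocities": joint speeds; "effort": joint torques, N m; "tcp_pos": TCP position; "ee_rot": TCP orientation; "wrist_force": force on the tool from outside, world axes, zero at the start; "moment": the same for the moment, N m; "gripper_width": opening from 0.0 (shut) to 1.0 (fully open); "gripper_force": force on a finger pad.
Only numpy, scipy, OpenCV 4.12 (cv2) and the standard library are available. Lean on these libraries where they do the work, as an engineer would, in place of code of your own. Each camera call takes 0.05 s, during which the arm holds its last target. There are 200 camera calls.

## Working session

There is one attempt and no reset: what is moved stays moved. The work goes in short steps, Python scripts to look and compute and a tool call to move; the robot and the scene stay as the last step left them, time stands still between calls to the robot, and variables do not carry over. Pictures are saved under pics/ and viewed, at most 10 in all, crops included, and the job is handed in when it is done.

Besides the shell and the picture viewer there is one more tool, called after "Request:" as name(argument=value, ...) on one line, values as JSON. step_arm: Moves the arm, as the interface text tells. Its arguments: {"type":"object","properties":{"linear":{"type":"array"},"delta_rot":{"type":"array"},"grip":{"type":"array"}},"required":["linear","delta_rot","grip"]}

```bash
mkdir -p pics
cat > h.py <<'E'
import numpy as np, cv2
from station import sense,capture,finish_job,silhouettes,landmark_of
from scipy.optimize import least_squares
from scipy.spatial.transform import Rotation as R
def proj(c,P):
    P=np.atleast_2d(P); W=c["world_to_cam"]; q=P@W[:3,:3].T+W[:3,3]
    return np.c_[c["cx"]+c["fx"]*q[:,0]/-q[:,2], c["cy"]+c["fy"]*(-q[:,1])/-q[:,2]]
def ray(c,p):
    W=c["world_to_cam"]; d=np.array([(p[0]-c["cx"])/c["fx"],-(p[1]-c["cy"])/c["fy"],-1.])
    Rt=W[:3,:3].T; d=Rt@d; return -Rt@W[:3,3], d/np.linalg.norm(d)
def onz(c,p,z):
    o,d=ray(c,p); return o+d*(z-o[2])/d[2]
def tri(rs):
    A=0;b=0
    for o,d in rs:
        M=np.eye(3)-np.outer(d,d); A=A+M; b=b+M@o
    x=np.linalg.solve(A,b); return x,[np.linalg.norm((np.eye(3)-np.outer(d,d))@(x-o)) for o,d in rs]
E
python3 - <<'E'
from h import *
cs={n:capture(n) for n in("side","top")}
print({k:v for k,v in cs["side"].items() if k!="img"}); print(cs["top"]["world_to_cam"],cs["top"]["fx"],cs["top"].keys())
for n in cs: cv2.imwrite(f"pics/{n}0.png",cs[n]["img"][:,:,::-1])
for l in ["stand","stop_peg","slot","handgrip","key_mid","bottle","tipbox","clock","tube_rack"]:
    rs=[]
    for n in cs:
        r=landmark_of(n,l)
        print(l,n,[(np.round(x["point"],1),round(x["score"],2)) for x in r[:2]])
        if r: rs.append(ray(cs[n],r[0]["point"]))
    if len(rs)==2: print("  ",tri(rs))
print(sense())
E
```

```text
{'fx': 451.0187720292912, 'fy': 451.0187720292912, 'cx': 324.2811585416606, 'cy': 194.13985097373356, 'world_to_cam': array([[ 0.88318676, -0.46883646,  0.01317276, -0.49955208],
       [ 0.25420122,  0.50208542,  0.82661477, -0.20533526],
       [-0.39416099, -0.72670669,  0.56261399, -1.25999341],
       [ 0.        ,  0.        ,  0.        ,  1.        ]])}
[[-0.009498   -0.9999242  -0.00783419 -0.03362774]
 [ 0.9907426  -0.01047122  0.13534937 -0.55588934]
 [-0.13542114 -0.00647612  0.99076696 -1.68906227]
 [ 0.          0.          0.          1.        ]] 470.6217970777683 dict_keys(['img', 'fx', 'fy', 'cx', 'cy', 'world_to_cam'])
stand side [(array([324.6, 195.1]), 0.78)]
stand top [(array([286.4, 193.5]), 0.56)]
   (array([0.60422387, 0.0834644 , 0.00700884]), [np.float64(0.006091582671321837), np.float64(0.006091582671321772)])
stop_peg side [(array([320.1, 165.4]), 0.61)]
stop_peg top [(array([270.1, 181.6]), 0.44), (array([368.2, 233.7]), 0.37)]
   (array([0.6255437 , 0.13889979, 0.09215401]), [np.float64(0.0034654145033298986), np.float64(0.0034654145033300994)])
slot si
[... 1716 characters left out ...]
122451e+01, -1.48159015e+01]), 'joint_velocities': array([ 0.09491413, -0.02094267, -0.00479879, -0.06768432, -0.07336348,
        0.0059131 ]), 'effort': array([-1.47645402e-03, -3.90474951e+01,  1.87628192e+01,  4.22460482e+00,
        1.54964207e-02, -1.25142060e-05]), 'tcp_pos': array([0.15625843, 0.60512966, 0.22258246]), 'ee_rot': array([[ 9.68228085e-01, -2.50068742e-01, -2.46696046e-05],
       [-2.50068740e-01, -9.68228084e-01,  4.60889771e-05],
       [-3.54112164e-05, -3.84555450e-05, -9.99999999e-01]]), 'wrist_force': array([-0.14734626, -0.27259083, -0.49688145]), 'moment': array([-0.02291977,  0.05272389, -0.02849989]), 'gripper_force': 0.0, 'gripper_width': 1.0014796345528645}
```

Run:
```python
import cv2,numpy as np
s=cv2.imread("pics/side0.png");t=cv2.imread("pics/top0.png")
cv2.imwrite("pics/c_top.png",cv2.resize(t[120:300,200:460],(800,554),interpolation=cv2.INTER_CUBIC))
cv2.imwrite("pics/c_side.png",cv2.resize(s[90:300,200:480],(800,600),interpolation=cv2.INTER_CUBIC))
```

```text
(no output)
```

View pics/c_top.png

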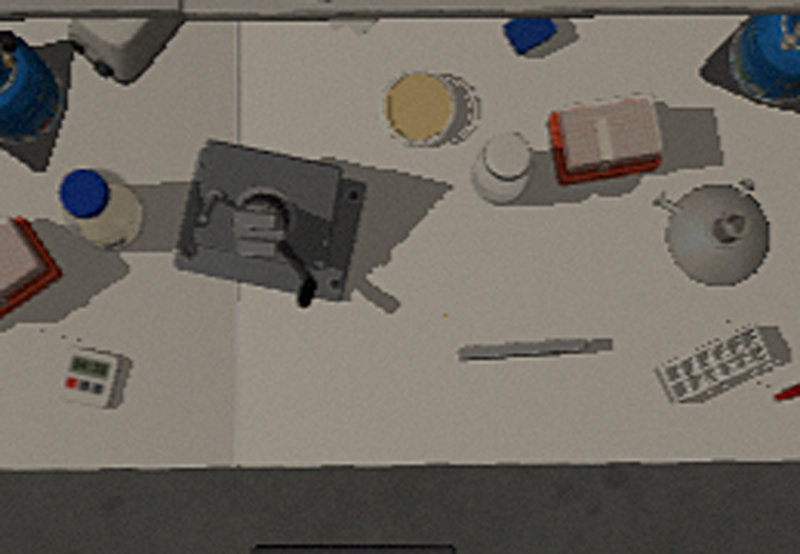

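View pics/c_side.png

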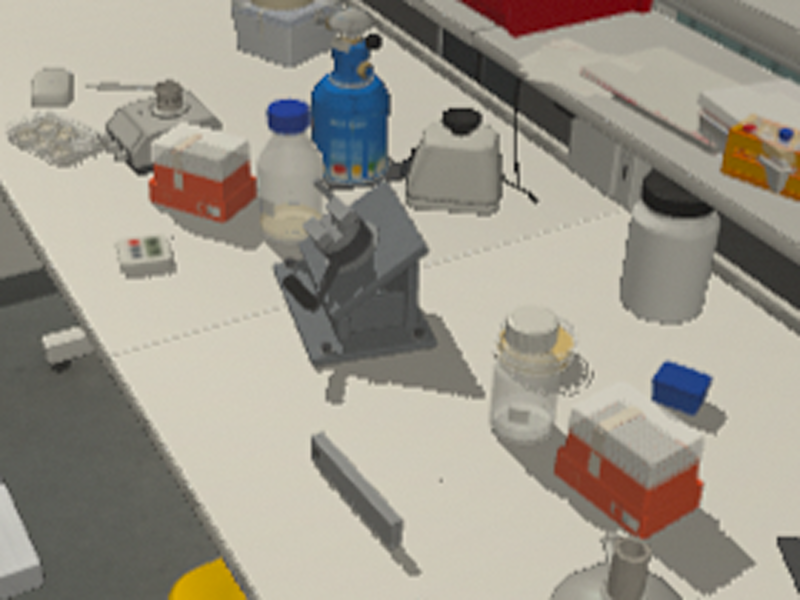

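The views show the stand yawed about -14° (crop centre ~(270,220) in top, slot roughly across the slope, black grip at (305,290)). The key stands on edge at top crop (460,352)–(610,345), clear of the bystanders.

```bash
cat >> h.py <<'E'
def hullmask(c,parts):
    m=np.zeros((400*4,640*4),np.uint8)
    for P in parts:
        p=cv2.convexHull(((proj(c,P)+.5)*4).astype(np.float32)); cv2.fillConvexPoly(m,p.astype(np.int32),1)
    return cv2.resize(m.astype(np.float32),(640,400),interpolation=cv2.INTER_AREA)
def box(x,y,z): return np.array([[a,b,d] for a in x for b in y for d in z])
def T(q): c,s=np.cos(q[2]),np.sin(q[2]); return np.array([[c,-s,0],[s,c,0],[0,0,1]]),np.array([q[0],q[1],0])
a35=np.radians(35); S=np.array([[np.cos(a35),0,-np.sin(a35)],[0,1,0],[np.sin(a35),0,np.cos(a35)]]) # slope frame in stand
def standparts():
    f=box([-.0675,.0675],[-.08,.08],[0,-.012])@S.T+[0,0,.085]
    b=f.copy(); b=b[b[:,0]>0]; b2=b.copy(); b2[:,2]=0
    return [box([-.075,.075],[-.105,.105],[0,.012]),np.r_[f,b2]]
def fit(cost,q0,sc):
    from scipy.optimize import minimize
    q0=np.array(q0); best=None
    for k in range(3):
        r=minimize(cost,q0,method="Nelder-Mead",options=dict(initial_simplex=np.r_[[q0],q0+np.diag(sc)*(1 if k%2==0 else -1)],maxiter=150,xatol=1e-4,fatol=1e-4)); q0=r.x
    return r.x,r.fun
E
python3 - <<'E'
from h import *
cs={n:capture(n) for n in("side","top")}
M={}
for n in cs:
    for l in["stand","stop_peg","slot","locknut","handgrip","key_mid"]:
        r=silhouettes(n,l); print(n,l,[(round(x["score"],2),x["mask"].sum(),np.round(x["point"])) for x in r[:3]]); M[n,l]=r[0]["mask"] if r else np.zeros((400,640),bool)
np.savez("masks.npz",**{a+"_"+b:v for (a,b),v in M.items()})
def ck(q):
    Rm,t=T(q);s=0
    for n in cs: s+=np.abs(hullmask(cs[n],[box([-.007,.007],[-.075,.075],[0,.036])@Rm.T+t])-M[n,"key_mid"]).sum()/M[n,"key_mid"].sum()
    return s
print("key",fit(ck,[.45,-.211,.08],[.01,.01,.1]))
P=standparts()
def cst(q,ns=("side","top")):
    Rm,t=T(q);s=0
    for n in ns:
        ig=M[n,"locknut"]|M[n,"slot"]|M[n,"stop_peg"]|M[n,"handgrip"]
        m=M[n,"stand"]; s+=(np.abs(hullmask(cs[n],[p@Rm.T+t for p in P])-m)*(~ig)).sum()/m.sum()
    return s
for ns in (("side","top"),("side",),("top",)):
    q,f=fit(lambda q:cst(q,ns),[.61,.08,-.24],[.01,.01,.1]); print("stand",ns,q,f)
    Rm,t=T(q); ax=S[:,2]
    print(" slot",Rm@(np.array([0,0,.085])+.042*ax)+t)
E
```

```text
side stand [(0.7, np.int64(2513), array([326., 186.]))]
side stop_peg []
side slot []
side locknut [(0.71, np.int64(267), array([317., 188.]))]
side handgrip [(0.7, np.int64(202), array([316., 184.]))]
side key_mid [(0.67, np.int64(487), array([324., 263.]))]
top stand [(0.39, np.int64(137), array([291., 199.])), (0.3, np.int64(426), array([429., 236.]))]
top stop_peg [(0.46, np.int64(412), array([287., 196.]))]
top slot [(0.88, np.int64(377), array([287., 197.]))]
top locknut [(0.45, np.int64(113), array([297., 202.]))]
top handgrip [(0.52, np.int64(146), array([293., 203.]))]
top key_mid [(0.52, np.int64(143), array([367., 233.]))]
key (array([ 0.44735087, -0.21946103,  0.07528048]), np.float64(0.4697026536092245))
stand ('side', 'top') [ 0.60626492  0.08764842 -0.71670897] 13.637753208861366
 slot [0.58810158 0.10347344 0.11940439]
stand ('side',) [ 0.60313826  0.0814403  -0.24459356] 0.09142459212097095
 slot [0.57976507 0.08727403 0.11940439]
stand ('top',) [ 0.58319367  0.10482557 -0.7954021 ] 13.36587591240876
 slot [0.56633058 0.12202948 0.11940439]
```

```bash
cat > ov.py <<'E'
from h import *
def edges(b): # 8 corners from box(): order a,b,d
    return [(b[i],b[j]) for i in range(8) for j in range(i+1,8) if bin(i^j).count("1")==1]
def draw(im,c,segs,col,x0,y0,s):
    for a,b in segs:
        p=((proj(c,[a,b])+.5-[x0,y0])*s*16).astype(int); cv2.line(im,tuple(map(int,p[0])),tuple(map(int,p[1])),col,1,cv2.LINE_AA,4)
def standsegs(q,scr=-.17):
    Rm,t=T(q); tr=lambda p:p@Rm.T+t
    sl=lambda p:tr(p@S.T+[0,0,.085])
    o=[(edges(tr(standparts()[0])),(0,255,255)),(edges(sl(box([-.0675,.0675],[-.08,.08],[0,-.012]))),(0,255,0)),
       (edges(sl(box([.0075,.0175],[.055,.065],[0,.068]))),(255,0,255))]
    c,s=np.cos(-scr),np.sin(-scr); Z=np.array([[c,-s,0],[s,c,0],[0,0,1]])
    for sg in(1,-1): o.append((edges(sl(box([sg*.0085,sg*.0265],[-.023,.023],[.042,.056])@Z.T)),(0,0,255)))
    return o
E
python3 - <<'E'
from ov import *
q=[.603,.0814,-.2446]
out=[]
for n,(x0,y0) in dict(side=(280,130),top=(245,150)).items():
    c=capture(n); s=5; w,h=(80,105)
    im=cv2.resize(c["img"][y0:y0+h,x0:x0+w,::-1],(w*s,h*s),interpolation=cv2.INTER_CUBIC)
    for sg,col in standsegs(q): draw(im,c,sg,col,x0,y0,s)
    out.append(im)
cv2.imwrite("pics/ov1.png",np.hstack(out))
c=capture("top"); im=c["img"].astype(int); 
for x,y in [(277,173),(262,200),(330,190),(281,197),(375,183),(310,185)]: print((x,y),im[y,x])
E
```

```text
(277, 173) [70 69 67]
(262, 200) [54 54 53]
(330, 190) [92 87 81]
(281, 197) [54 53 50]
(375, 183) [88 83 77]
(310, 185) [40 42 40]
```

View pics/ov1.png

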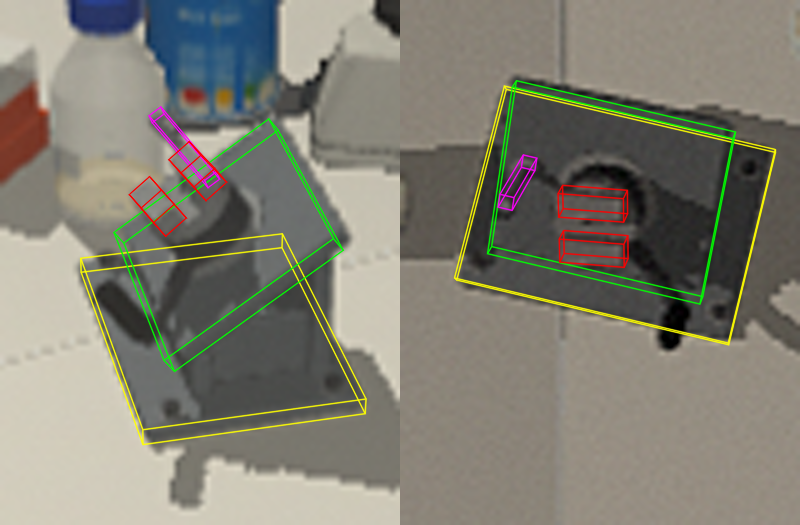

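Run:
```python
from ov import *
cs={n:capture(n) for n in("side","top")}
Z=np.load("masks.npz")
g=cs["top"]["img"].astype(int).sum(2)/3
b=(g<78).astype(np.uint8); n,l,st,ce=cv2.connectedComponentsWithStats(b,connectivity=4)
m=(l==l[185,310]).astype(np.uint8); m=cv2.morphologyEx(m,cv2.MORPH_CLOSE,np.ones((9,9)))
print(m.sum(),st[l[185,310]])
mt=m>0; P=standparts()
def cst(q,ns):
    Rm,t=T(q);s=0
    for n in ns:
        if n=="top": mm=mt; ig=np.zeros_like(mt); ig[203:,290:308]=1
        else: mm=Z["side_stand"]; ig=Z["side_locknut"]|Z["side_handgrip"]
        s+=(np.abs(hullmask(cs[n],[p@Rm.T+t for p in P])-mm)*(~ig)).sum()/mm.sum()
    return s
for ns in (("side","top"),("top",)):
    q,f=fit(lambda q:cst(q,ns),[.603,.08,-.24],[.01,.01,.1]); print("stand",ns,q,f)
out=[]
for n,(x0,y0) in dict(side=(295,140),top=(262,168)).items():
    c=cs[n]; s=8; w,h=(50,60)
    im=c["img"][y0:y0+h,x0:x0+w,::-1].astype(float); im=np.clip(im*1.8,0,255).astype(np.uint8)
    out.append(cv2.resize(im,(w*s,h*s),interpolation=cv2.INTER_LANCZOS4))
cv2.imwrite("pics/z1.png",np.hstack(out))
```

```text
2431 [ 257  165   63   55 2180]
stand ('side', 'top') [ 0.60310417  0.08085535 -0.2314456 ] 0.13469688184992135
stand ('top',) [ 0.60461279  0.08063524 -0.22810763] 0.04090394899218429
```

View pics/z1.png

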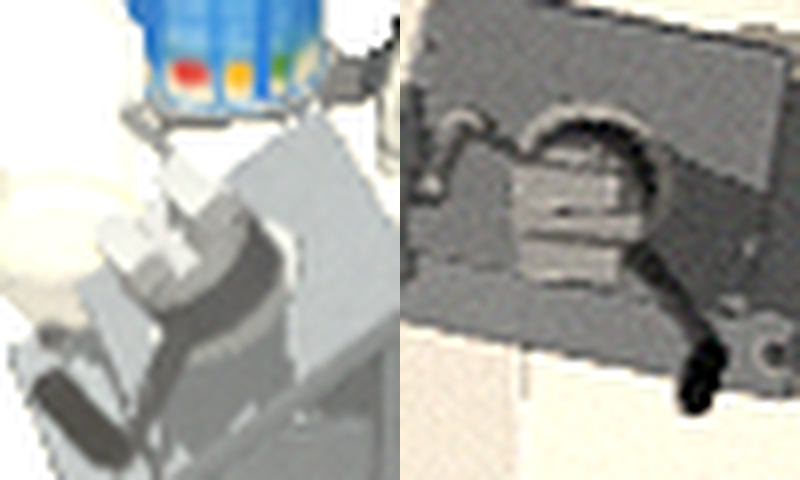

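```bash
cat > plan.py <<'E'
from h import *
import json
Q=np.array([.6035,.081,-.235]); KEY=[.4474,-.2195,.0753]
def slope(Q=Q):
    Rm,t=T(Q); return Rm@S, Rm@np.array([0,0,.085])+t   # frame, origin on axis at face
def Rz(a): return R.from_euler("z",a).as_matrix()
def slotR(scr): return slope()[0]@Rz(-scr)
FL=np.diag([1,1,1.])
def toolR_key(F): # F cols: key x,y,z -> tool x=-y, y=-x, z=-z
    return np.c_[-F[:,1],-F[:,0],-F[:,2]]
def rows(way,grip,start=None):
    """way: list of (p,R,n)"""
    s=sense(); p,Rc=(s["tcp_pos"],s["ee_rot"]) if start is None else start
    L,D=[],[]
    for pt,Rt,n in way:
        rv=R.from_matrix(Rc.T@Rt).as_rotvec()/n; dp=(np.array(pt)-p)/n
        for k in range(n):
            l=np.round(Rc.T@dp*1000,1); 
            L.append(l.tolist()); D.append(np.round(rv,3).tolist()); Rc=Rc@R.from_rotvec(rv).as_matrix(); p=p+dp
    for i in range(0,len(L),10):
        print(json.dumps({"linear":L[i:i+10],"delta_rot":D[i:i+10],"grip":[grip]*len(L[i:i+10])}))
    return p,Rc
E
python3 - <<'E'
from plan import *
Rk=toolR_key(Rz(KEY[2]))
s=sense(); Rm=R.from_matrix(s["ee_rot"])
mid=(Rm*R.from_rotvec(R.from_matrix(s["ee_rot"].T@Rk).as_rotvec()*.5)).as_matrix()
rows([([.41,.2,.2],mid,9),([KEY[0],KEY[1],.13],Rk,9)],60)
F,o=slope(); print(o+.042*F[:,2],F)
E
```

```text
{"linear": [[38.6, 36.5, 2.5], [41.0, 33.8, 2.5], [43.2, 30.9, 2.5], [45.2, 27.8, 2.5], [47.1, 24.6, 2.5], [48.6, 21.3, 2.5], [50.0, 17.9, 2.5], [51.1, 14.4, 2.5], [52.0, 10.9, 2.5], [38.4, 26.7, 7.8]], "delta_rot": [[0.0, -0.0, 0.069], [0.0, -0.0, 0.069], [0.0, -0.0, 0.069], [0.0, -0.0, 0.069], [0.0, -0.0, 0.069], [0.0, -0.0, 0.069], [0.0, -0.0, 0.069], [0.0, -0.0, 0.069], [0.0, -0.0, 0.069], [0.0, -0.0, 0.069]], "grip": [60, 60, 60, 60, 60, 60, 60, 60, 60, 60]}
{"linear": [[40.2, 24.0, 7.8], [41.7, 21.2, 7.8], [43.1, 18.2, 7.8], [44.2, 15.2, 7.8], [45.2, 12.1, 7.8], [45.9, 9.0, 7.8], [46.4, 5.8, 7.8], [46.7, 2.6, 7.8]], "delta_rot": [[0.0, -0.0, 0.069], [0.0, -0.0, 0.069], [0.0, -0.0, 0.069], [0.0, -0.0, 0.069], [0.0, -0.0, 0.069], [0.0, -0.0, 0.069], [0.0, -0.0, 0.069], [0.0, -0.0, 0.069]], "grip": [60, 60, 60, 60, 60, 60, 60, 60]}
[0.58007192 0.08660924 0.11940439] [[ 0.79663711  0.23284299 -0.55781131]
 [-0.19073381  0.97251434  0.13355325]
 [ 0.57357644  0.          0.81915204]]
```

Request:
step_arm(linear=[[38.6,36.5,2.5],[41.0,33.8,2.5],[43.2,30.9,2.5],[45.2,27.8,2.5],[47.1,24.6,2.5],[48.6,21.3,2.5],[50.0,17.9,2.5],[51.1,14.4,2.5],[52.0,10.9,2.5],[38.4,26.7,7.8]], delta_rot=[[0,0,0.069],[0,0,0.069],[0,0,0.069],[0,0,0.069],[0,0,0.069],[0,0,0.069],[0,0,0.069],[0,0,0.069],[0,0,0.069],[0,0,0.069]], grip=[60,60,60,60,60,60,60,60,60,60])

```text
time_s: 3.2
tcp_pos: [0.416, 0.1524, 0.1926]
ee_rot: [[0.585, -0.811, 0.002], [-0.811, -0.585, 0.001], [0.0, -0.002, -1.0]]
wrist_force: [0.3, -0.3, 0.6]
gripper_width: 0.687
gripper_force: 0.0
```

Request:
step_arm(linear=[[40.2,24.0,7.8],[41.7,21.2,7.8],[43.1,18.2,7.8],[44.2,15.2,7.8],[45.2,12.1,7.8],[45.9,9.0,7.8],[46.4,5.8,7.8],[46.7,2.6,7.8]], delta_rot=[[0,0,0.069],[0,0,0.069],[0,0,0.069],[0,0,0.069],[0,0,0.069],[0,0,0.069],[0,0,0.069],[0,0,0.069]], grip=[60,60,60,60,60,60,60,60])

```text
time_s: 4.2
tcp_pos: [0.4481, -0.2208, 0.1299]
ee_rot: [[0.074, -0.997, 0.001], [-0.997, -0.074, -0.0], [0.0, -0.001, -1.0]]
wrist_force: [0.9, -0.0, 0.2]
gripper_width: 0.689
gripper_force: 0.0
```

Run:
```python
from plan import *
s=sense(); print(s["time_s"],s["tcp_pos"],s["joints"],s["wrist_force"])
cs={n:capture(n) for n in("side","top")}
M={n:silhouettes(n,"key_mid") for n in cs}
for n in cs: print(n,[(round(r["score"],2),r["mask"].sum(),r["point"]) for r in M[n]])
rs=[ray(cs[n],landmark_of(n,"key_mid")[0]["point"]) for n in cs]; print(tri(rs))
c=cs["side"]; g=c["img"]
def ck(q):
    Rm,t=T(q)
    m=M["side"][0]["mask"]; return np.abs(hullmask(c,[box([-.007,.007],[-.075,.075],[0,.036])@Rm.T+t])-m).sum()/m.sum()
print("side key",fit(ck,KEY,[.01,.01,.1]))
cv2.imwrite("pics/k1.png",np.hstack([cv2.resize(cs["side"]["img"][190:300,280:370,::-1],(450,550),interpolation=cv2.INTER_CUBIC),cv2.resize(cs["top"]["img"][180:290,335:405,::-1],(350,550),interpolation=cv2.INTER_CUBIC)]))
```

```text
4.2 [ 0.4481002  -0.22082627  0.12992285] [-7.57235329e+00  1.52256815e+01 -2.44532874e+01  1.23282628e-02
 -5.02679491e+01  1.17972955e+01] [ 0.86271115 -0.02740738  0.23900012]
side [(0.73, np.int64(455), [325.9, 261.2])]
top []Traceback (most recent call last):
  File "<stdin>", line 6, in <module>
IndexError: list index out of range
```

Run:
```python
from plan import *
Z=np.load("masks.npz"); c=capture("side"); ct=capture("top")
m=silhouettes("side","key_mid")[0]["mask"]
mk=lambda c,q:hullmask(c,[box([-.007,.007],[-.075,.075],[0,.036])@T(q)[0].T+T(q)[1]])
for nm,L in (("side new",[(c,m)]),("side0",[(c,Z["side_key_mid"])]),("top0",[(ct,Z["top_key_mid"])])):
    print(nm,fit(lambda q:sum(np.abs(mk(a,q)-b).sum()/b.sum() for a,b in L),KEY,[.01,.01,.1]))
o=[]
for n,x0,y0,w,cc in(("side",275,195,90,c),("top",335,185,70,ct)):
    I=c["img"] if n=="side" else cv2.imread("pics/top0.png")[:,:,::-1]
    im=cv2.resize(I[y0:y0+100,x0:x0+w,::-1],None,fx=5,fy=5,interpolation=cv2.INTER_CUBIC)
    p=((cv2.convexHull(proj(cc,box([-.007,.007],[-.075,.075],[0,.036])@T(KEY)[0].T+T(KEY)[1]).astype(np.float32))+.5-[x0,y0])*5).astype(int)
    cv2.polylines(im,[p],True,(0,255,0)); o.append(im)
cv2.imwrite("pics/k1.png",np.hstack(o))
```

```text
side new (array([ 0.44804771, -0.2207163 ,  0.06995205]), np.float64(0.08139233954451346))
side0 (array([ 0.44825806, -0.2205181 ,  0.07156077]), np.float64(0.07174024640657084))
top0 (array([ 0.44555747, -0.21713581,  0.07537396]), np.float64(0.3767482517482518))
```

View pics/k1.png

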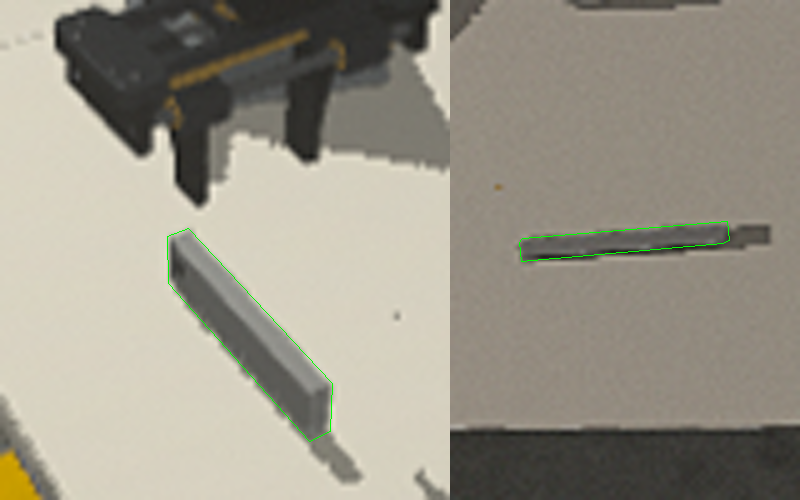

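Request:
step_arm(linear=[[0,0,38],[0,0,38],[0,0,36],[0,0,0],[0,0,0],[0,0,0],[0,0,0],[0,0,0]], delta_rot=[[0,0,0],[0,0,0],[0,0,0],[0,0,0],[0,0,0],[0,0,0],[0,0,0],[0,0,0]], grip=[60,60,60,0,0,0,0,0])

```text
time_s: 5.6
tcp_pos: [0.4482, -0.2192, 0.0185]
ee_rot: [[0.076, -0.997, 0.001], [-0.997, -0.076, -0.0], [0.0, -0.001, -1.0]]
wrist_force: [0.9, -0.3, 0.8]
gripper_width: 0.211
gripper_force: 0.0
```

Request:
step_arm(linear=[[0,0,0],[0,0,0],[0,0,0]], delta_rot=[[0,0,0],[0,0,0],[0,0,0]], grip=[0,0,0])

```text
time_s: 5.98
tcp_pos: [0.448, -0.2192, 0.0183]
ee_rot: [[0.076, -0.997, 0.0], [-0.997, -0.076, -0.0], [0.0, -0.0, -1.0]]
wrist_force: [-0.6, 1.6, 5.7]
gripper_width: 0.156
gripper_force: 30.0
```

Run:
```python
from plan import *
s=sense(); print(s["gripper_width"]*87,s["gripper_force"],s["tcp_pos"])
# key bottom is 18.5mm beyond TCP (z_tcp=.0185)
F=slotR(-.17); ax=F[:,2]; fl=slope()[1]+.042*ax
Rt=toolR_key(F); d=s["tcp_pos"][2]
tgt=fl+ax*(d+.07)
rows([(s["tcp_pos"]+[0,0,.20],s["ee_rot"],5),(tgt+ax*.03,Rt,10),(tgt,Rt,2)],0)
```

```text
13.568623419022558 29.97638314962387 [ 0.44795022 -0.21923538  0.01831231]
{"linear": [[0.0, -0.0, -40.0], [0.0, -0.0, -40.0], [0.0, -0.0, -40.0], [0.0, -0.0, -40.0], [0.0, -0.0, -40.0], [-31.6, -9.0, 0.2], [-31.7, -8.6, 0.3], [-31.8, -8.1, 0.3], [-31.9, -7.7, 0.3], [-32.0, -7.2, 0.3]], "delta_rot": [[0.0, 0.0, 0.0], [0.0, 0.0, 0.0], [0.0, 0.0, 0.0], [0.0, 0.0, 0.0], [0.0, 0.0, 0.0], [0.059, 0.015, 0.014], [0.059, 0.015, 0.014], [0.059, 0.015, 0.014], [0.059, 0.015, 0.014], [0.059, 0.015, 0.014]], "grip": [0, 0, 0, 0, 0, 0, 0, 0, 0, 0]}
{"linear": [[-32.1, -6.8, 0.2], [-32.2, -6.3, 0.1], [-32.3, -5.9, 0.0], [-32.4, -5.4, -0.1], [-32.5, -5.0, -0.3], [0.0, -0.0, 15.0], [0.0, -0.0, 15.0]], "delta_rot": [[0.059, 0.015, 0.014], [0.059, 0.015, 0.014], [0.059, 0.015, 0.014], [0.059, 0.015, 0.014], [0.059, 0.015, 0.014], [-0.0, -0.0, -0.0], [-0.0, -0.0, -0.0]], "grip": [0, 0, 0, 0, 0, 0, 0]}
```

Request:
step_arm(linear=[[0,0,-40],[0,0,-40],[0,0,-40],[0,0,-40],[0,0,-40],[-31.6,-9.0,0.2],[-31.7,-8.6,0.3],[-31.8,-8.1,0.3],[-31.9,-7.7,0.3],[-32.0,-7.2,0.3]], delta_rot=[[0,0,0],[0,0,0],[0,0,0],[0,0,0],[0,0,0],[0.059,0.015,0.014],[0.059,0.015,0.014],[0.059,0.015,0.014],[0.059,0.015,0.014],[0.059,0.015,0.014]], grip=[0,0,0,0,0,0,0,0,0,0])

```text
time_s: 7.22
tcp_pos: [0.4803, -0.0574, 0.2157]
ee_rot: [[-0.005, -0.956, 0.293], [-0.998, -0.014, -0.062], [0.063, -0.293, -0.954]]
wrist_force: [1.2, -0.1, -2.1]
gripper_width: 0.159
gripper_force: 30.0
```

Request:
step_arm(linear=[[-32.1,-6.8,0.2],[-32.2,-6.3,0.1],[-32.3,-5.9,0.0],[-32.4,-5.4,-0.1],[-32.5,-5.0,-0.3],[0,0,15],[0,0,15]], delta_rot=[[0.059,0.015,0.014],[0.059,0.015,0.014],[0.059,0.015,0.014],[0.059,0.015,0.014],[0.059,0.015,0.014],[0,0,0],[0,0,0]], grip=[0,0,0,0,0,0,0])

```text
time_s: 8.1
tcp_pos: [0.5301, 0.0988, 0.1888]
ee_rot: [[-0.097, -0.828, 0.552], [-0.99, 0.024, -0.138], [0.101, -0.56, -0.822]]
wrist_force: [1.0, 0.6, -1.4]
gripper_width: 0.156
gripper_force: 30.0
```

Run:
```python
from plan import *
from ov import draw,edges,standsegs
s=sense(); d=.0183
F=slotR(-.17); fl=slope()[1]+.042*F[:,2]
p,E=s["tcp_pos"],s["ee_rot"]; tip=p+E[:,2]*d
print("time",s["time_s"],"key bottom in slot frame mm",F.T@(tip-fl)*1000,"rot",R.from_matrix(E.T@toolR_key(F)).as_rotvec(),s["wrist_force"],s["gripper_force"])
o=[]
kb=p+ (box([-.075,.075],[-.007,.007],[d-.036,d])@E.T)
for n,(x0,y0,w,h) in dict(side=(280,110,80,105),top=(250,150,80,105)).items():
    c=capture(n); im=np.clip(c["img"][y0:y0+h,x0:x0+w,::-1]*1.6,0,255).astype(np.uint8)
    im=cv2.resize(im,None,fx=5,fy=5,interpolation=cv2.INTER_CUBIC)
    draw(im,c,edges(kb),(0,255,0),x0,y0,5)
    for sg,col in standsegs(Q)[3:]: draw(im,c,sg,col,x0,y0,5)
    o.append(im)
cv2.imwrite("pics/s1.png",np.hstack(o))
```

```text
time 8.1 key bottom in slot frame mm [-2.37106768  0.52098047 68.05642601] rot [ 0.0063001  -0.00421106  0.00026413] [ 0.98101729  0.55527219 -1.37800846] 29.963452219963074
```

View pics/s1.png

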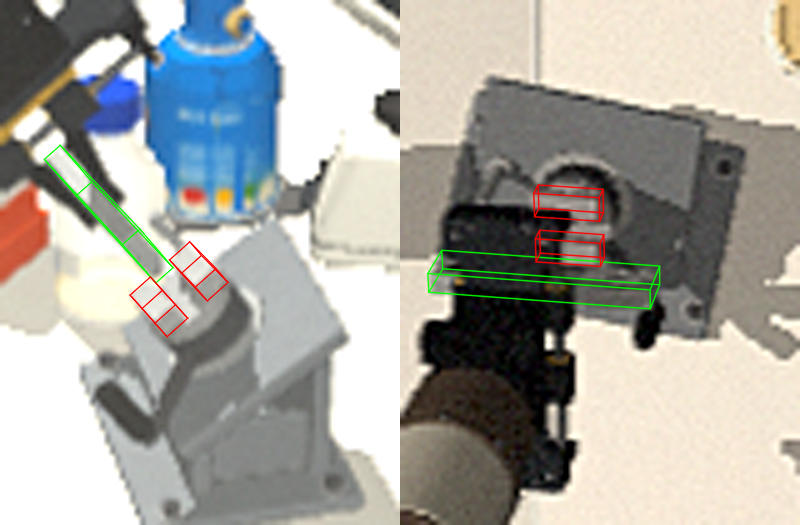

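Request:
step_arm(linear=[[0,-2.0,20],[0,0,20],[0,0,10],[0,0,0]], delta_rot=[[0.003,-0.004,0],[0.003,0,0],[0,0,0],[0,0,0]], grip=[0,0,0,0])

```text
time_s: 8.7
tcp_pos: [0.5606, 0.0913, 0.1514]
ee_rot: [[-0.098, -0.825, 0.557], [-0.99, 0.026, -0.137], [0.098, -0.565, -0.819]]
wrist_force: [-0.3, -0.0, -2.3]
gripper_width: 0.161
gripper_force: 30.0
```

```bash
cat >> plan.py <<'E'
def kstate(scr=-.17,d=.0183):
    s=sense(); F=slotR(scr); fl=slope()[1]+.042*F[:,2]; tip=s["tcp_pos"]+s["ee_rot"][:,2]*d
    print("t",round(s["time_s"],2),"bottom in slot mm",np.round(F.T@(tip-fl)*1000,1),"rot",np.round(R.from_matrix(s["ee_rot"].T@toolR_key(F)).as_rotvec(),3),"f slot",np.round(F.T@s["wrist_force"],1),"mom",np.round(F.T@s["moment"],2),"w",round(s["gripper_width"]*87,1))
E
python3 - <<'E'
from plan import *
from ov import draw,edges,standsegs
kstate()
s=sense();p,E=s["tcp_pos"],s["ee_rot"];d=.0183
o=[]
kb=p+ (box([-.075,.075],[-.007,.007],[d-.036,d])@E.T)
for n,(x0,y0,w,h) in dict(side=(290,120,50,60),top=(262,165,50,60)).items():
    c=capture(n); im=np.clip(c["img"][y0:y0+h,x0:x0+w,::-1]*1.3,0,255).astype(np.uint8)
    im=cv2.resize(im,None,fx=8,fy=8,interpolation=cv2.INTER_CUBIC)
    draw(im,c,edges(kb),(0,255,0),x0,y0,8)
    o.append(im)
cv2.imwrite("pics/s2.png",np.hstack(o))
E
```

```text
t 8.7 bottom in slot mm [ 1.9 -0.4 19.4] rot [ 0.001 -0.003 -0.002] f slot [-1.6  0.2 -1.7] mom [ 0.35  1.53 -0.06] w 14.0
```

View pics/s2.png

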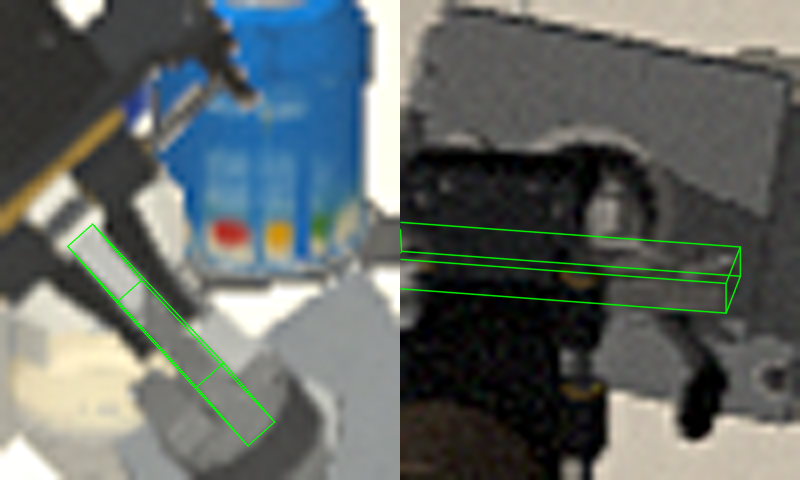

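Request:
step_arm(linear=[[0,1.9,0],[0,0,3],[0,0,4],[0,0,3],[0,0,0]], delta_rot=[[0,0,0],[0,0,0],[0,0,0],[0,0,0],[0,0,0]], grip=[0,0,0,0,0])

```text
time_s: 9.43
tcp_pos: [0.5651, 0.0925, 0.1464]
ee_rot: [[-0.1, -0.827, 0.553], [-0.99, 0.026, -0.14], [0.102, -0.561, -0.821]]
wrist_force: [0.4, 0.0, -2.3]
gripper_width: 0.159
gripper_force: 30.0
```

```bash
python3 -c "
from plan import *
kstate()"
```

```text
t 9.43 bottom in slot mm [ 2.7  1.6 13. ] rot [ 0.005 -0.007 -0.002] f slot [-0.9  0.3 -2.1] mom [ 0.31  1.51 -0.11] w 13.8
```

```bash
python3 -c "
from plan import *
for i in range(5): capture('side'); kstate()"
```

```text
t 9.47 bottom in slot mm [ 2.6  1.6 13.1] rot [ 0.005 -0.007 -0.002] f slot [-1.   0.3 -2.3] mom [ 0.35  1.55 -0.06] w 13.8
t 9.53 bottom in slot mm [ 2.6  1.5 13.1] rot [ 0.005 -0.007 -0.002] f slot [-1.2 -0.1 -2.1] mom [ 0.36  1.52 -0.07] w 13.7
t 9.57 bottom in slot mm [ 2.6  1.5 13.2] rot [ 0.005 -0.007 -0.002] f slot [-1.   0.6 -2.3] mom [ 0.34  1.52 -0.1 ] w 13.7
t 9.62 bottom in slot mm [ 2.6  1.5 13.2] rot [ 0.005 -0.007 -0.002] f slot [-0.6  0.4 -1.1] mom [ 0.42  1.59 -0.04] w 13.9
t 9.68 bottom in slot mm [ 2.6  1.5 13.3] rot [ 0.005 -0.007 -0.002] f slot [-0.9  0.3 -1.8] mom [ 0.37  1.53 -0.11] w 14.0
```

Request:
step_arm(linear=[[0,2.5,0],[0,0,2],[0,0,0]], delta_rot=[[0.005,-0.007,0],[0,0,0],[0,0,0]], grip=[0,0,0])

```text
time_s: 10.05
tcp_pos: [0.5643, 0.0939, 0.1471]
ee_rot: [[-0.098, -0.827, 0.553], [-0.99, 0.026, -0.137], [0.099, -0.561, -0.822]]
wrist_force: [-0.3, -0.4, -3.0]
gripper_width: 0.16
gripper_force: 30.0
```

```bash
python3 -c "
from plan import *
kstate()"
```

```text
t 10.05 bottom in slot mm [ 2.4  3.  14.2] rot [ 0.005 -0.003 -0.002] f slot [-2.  -0.1 -2.4] mom [ 0.41  1.46 -0.07] w 13.9
```

```bash
python3 -c "
from plan import *
s=sense();print(s['joints'],s['joint_velocities'])"
```

```text
[   8.77714606   10.1303336   -53.99959024  117.57541905  -14.34130454
 -127.27487192] [ 0.00687402  0.07321108 -0.02326489 -0.09472239  0.13253908 -0.13905045]
```

```bash
cat > fk.py <<'E'
import numpy as np
from scipy.spatial.transform import Rotation as R
from scipy.optimize import least_squares
def rot(ax,a): return R.from_euler(ax,a,degrees=True).as_matrix()
def fkR(j,s4,s6,c6):
    A=rot("z",j[0])@rot("y",j[1]-j[2])   # x = forearm dir
    W=A@rot("x",s4*j[3]); Wt=W@rot("y",-j[4]); # x = tool z
    B=np.array([[0,0,1],[0,-1,0],[1,0,0]]).T # tool frame: z = x axis, y=-y, x=z
    return A,W,Wt,Wt@B@rot("z",s6*j[5]+c6)
def fk(j,P,s4=1,s6=1,c6=0):
    d1,a1,h,L2,L3,a3,d5,Lt=P
    A,W,Wt,T=fkR(j,s4,s6,c6); z=rot("z",j[0])
    p=z@(np.array([a1,d1,h])+rot("y",j[1])@np.array([0,0,L2]))+A@np.array([L3,0,a3])+W@np.array([0,d5,0])+Wt@np.array([Lt,0,0])
    return p,T
E
cat > data.py <<'E'
D=[([90.333,22.042,.453,0,-68.411,-14.817],[.1563,.6051,.2226]),
([-7.572,15.226,-24.453,.0123,-50.268,11.797],[.4481,-.2208,.1299]),
([8.777,10.130,-54.0,117.575,-14.341,-127.275],[.5643,.0939,.1471])]
E
python3 - <<'E'
from fk import *; from data import D; from station import sense
E=sense()["ee_rot"]; np.set_printoptions(precision=3,suppress=True)
for s4 in(1,-1): print(s4,fkR(D[2][0],s4,1,0)[2][:,0],E[:,2])
P0=[0,0,.3,.4,.35,0,-.158,.25]
for s4 in(1,-1):
    f=lambda P:np.r_[np.concatenate([(fk(j,P,s4)[0]-p)*300 for j,p in D]),(P-P0)*.5]
    r=least_squares(f,P0); print(s4,r.x,r.fun[:9]/300)
    for s6 in(1,-1):
        Rs=[fkR(j,s4,s6,0)[3] for j,_ in D]
        print(s6,R.from_matrix(Rs[2].T@E).as_rotvec(degrees=True), R.from_matrix(Rs[0].T@np.array([[.968,-.25,0],[-.25,-.968,0],[0,0,-1]])).as_rotvec(degrees=True))
E
```

```text
1 [ 0.486  0.297 -0.822] [ 0.553 -0.137 -0.822]
-1 [ 0.553 -0.137 -0.822] [ 0.553 -0.137 -0.822]
1 [-0.136  0.096  0.74   0.346  0.439 -0.082 -0.024  0.601] [ 0.  0. -0. -0.  0.  0.  0. -0. -0.]
1 [-20.843  20.843 105.894] [  0.      0.    119.631]
-1 [  33.425    4.534 -143.58 ] [ 0.     0.    89.997]
-1 [ 0.     0.     0.163  0.563  0.422 -0.    -0.16   0.307] [-0. -0.  0.  0. -0. -0. -0. -0.  0.]
1 [  0.      0.    -15.451] [  0.      0.    119.631]
-1 [ 0.     0.    89.999] [ 0.     0.    89.997]
```

```bash
cat >> fk.py <<'E'
P=[0,0,.163,.563,.422,0,-.16,.307]
from data import D
f=lambda q:np.r_[np.concatenate([(fk(j,q,-1)[0]-p)*300 for j,p in D]),(q-np.array(P))*.5]
P=least_squares(f,P).x
LO=np.array([-179.83,-69.29,-61.27,-181.25,-171.15,-177.46]); HI=np.array([179.83,118.12,80.66,117.63,-9.14,177.46])
def FK(j): return fk(j,P,-1,-1,90)
def ik(p,Rt,j0):
    def g(j):
        pp,T=FK(j); return np.r_[(pp-p)*1000,R.from_matrix(T.T@Rt).as_rotvec()*300]
    r=least_squares(g,np.clip(j0,LO+1e-3,HI-1e-3),bounds=(LO,HI),x_scale=10.); return r.x,np.sqrt((r.fun**2).sum())
def iks(p,Rt,seeds):
    out=[]
    for s in seeds:
        j,e=ik(p,Rt,s)
        if e<1 and not any(np.abs(j-o).max()<3 for o in out): out.append(j)
    return out
E
python3 - <<'E'
from plan import *; from fk import *
np.set_printoptions(precision=1,suppress=True)
F=slotR(-.17); ax=F[:,2]; fl=slope()[1]+.042*ax
seeds=[[8,10,-50,a,-25,b] for a in(-160,-90,0,90,110) for b in(-120,0,120)]
d=.024
for al in(-30,-20,-15,0,15,20,30):
    Rt=toolR_key(F)@R.from_euler("y",al,degrees=True).as_matrix()
    for h in(0,.08):
        sol=iks(fl+ax*(d+h),Rt,seeds)
        print(al,h,"zy",round(float(F[:,1]@Rt[:,2]),2),*[s for s in sol])
E
```

```text
-30 0 zy 0.5 [ 12.3  12.  -24.4 -45.4 -21.2  31.5]
-30 0.08 zy 0.5 [ 20.3   1.4 -30.5 -28.9 -20.8   9. ]
-20 0 zy 0.34
-20 0.08 zy 0.34
-15 0 zy 0.26
-15 0.08 zy 0.26
0 0 zy 0.0
0 0.08 zy 0.0 [  26.8    1.7  -55.5   78.3  -22.3 -102.5]
15 0 zy -0.26 [  28.2   15.6  -52.2   86.3  -35.7 -115.8]
15 0.08 zy -0.26 [  39.7    7.5  -50.7   66.1  -43.2 -103. ]
20 0 zy -0.34 [  32.7   17.9  -50.4   79.5  -41.9 -114.1]
20 0.08 zy -0.34 [  42.5    9.9  -48.9   63.2  -49.1 -103.5]
30 0 zy -0.5 [  38.8   22.9  -46.    69.6  -53.1 -112.1]
30 0.08 zy -0.5 [  46.5   15.3  -45.    58.4  -59.8 -104.5]
```

Run:
```python
from plan import *; from fk import *
np.set_printoptions(precision=1,suppress=True)
s=sense(); Rk=toolR_key(Rz(.072)); al=R.from_euler("y",20,degrees=True).as_matrix()
for nm,p,Rt in(("place",[.448,-.2,.02],Rk),("regrasp",[.448,-.2,.022],Rk@al),("re up",np.array([.448,-.2,.022])-(Rk@al)[:,2]*.1,Rk@al)):
    print(nm,*iks(np.array(p),Rt,[[0,15,-25,a,-50,b] for a in(0,40,-40) for b in(0,-60,60)]))
p0=s["tcp_pos"]; up=p0-.07*s["ee_rot"][:,2]
rows([(up,s["ee_rot"],4),([.46,-.03,.21],(R.from_matrix(s["ee_rot"])*R.from_rotvec(.5*R.from_matrix(s["ee_rot"].T@Rk).as_rotvec())).as_matrix(),6),([.448,-.2,.12],Rk,6),([.448,-.2,.03],Rk,3),([.448,-.2,.0193],Rk,2)],0)
```

```text
place [ -5.   23.9 -32.2  -0.  -33.8   9.2]
regrasp [ -2.4  21.5 -54.6  61.1 -22.8 -52.2]
re up [  9.8  12.4 -44.9  32.4 -39.5 -32.1]
{"linear": [[-0.0, -0.0, -17.5], [-0.0, -0.0, -17.5], [-0.0, -0.0, -17.5], [-0.0, -0.0, -17.5], [23.2, 8.0, -3.7], [23.0, 8.4, -3.6], [22.9, 8.8, -3.5], [22.8, 9.3, -3.3], [22.6, 9.7, -3.1], [22.5, 10.1, -2.9]], "delta_rot": [[0.0, 0.0, 0.0], [0.0, 0.0, 0.0], [0.0, 0.0, 0.0], [0.0, 0.0, 0.0], [-0.049, -0.012, -0.011], [-0.049, -0.012, -0.011], [-0.049, -0.012, -0.011], [-0.049, -0.012, -0.011], [-0.049, -0.012, -0.011], [-0.049, -0.012, -0.011]], "grip": [0, 0, 0, 0, 0, 0, 0, 0, 0, 0]}
{"linear": [[27.4, 6.7, 15.5], [27.5, 6.2, 15.4], [27.6, 5.8, 15.4], [27.7, 5.3, 15.3], [27.8, 4.9, 15.2], [28.0, 4.5, 15.1], [-0.0, 0.0, 30.0], [-0.0, 0.0, 30.0], [-0.0, 0.0, 30.0], [-0.0, 0.0, 5.4]], "delta_rot": [[-0.049, -0.012, -0.011], [-0.049, -0.012, -0.011], [-0.049, -0.012, -0.011], [-0.049, -0.012, -0.011], [-0.049, -0.012, -0.011], [-0.049, -0.012, -0.011], [-0.0, 0.0, 0.0], [-0.0, 0.0, 0.0], [-0.0, 0.0, 0.0], [0.0, -0.0, 0.0]], "grip": [0, 0, 0, 0, 0, 0, 0, 0, 0, 0]}
{"linear": [[-0.0, 0.0, 5.4]], "delta_rot": [[0.0, -0.0, 0.0]], "grip": [0]}
```

Request:
step_arm(linear=[[0,0,-17.5],[0,0,-17.5],[0,0,-17.5],[0,0,-17.5],[23.2,8.0,-3.7],[23.0,8.4,-3.6],[22.9,8.8,-3.5],[22.8,9.3,-3.3],[22.6,9.7,-3.1],[22.5,10.1,-2.9]], delta_rot=[[0,0,0],[0,0,0],[0,0,0],[0,0,0],[-0.049,-0.012,-0.011],[-0.049,-0.012,-0.011],[-0.049,-0.012,-0.011],[-0.049,-0.012,-0.011],[-0.049,-0.012,-0.011],[-0.049,-0.012,-0.011]], grip=[0,0,0,0,0,0,0,0,0,0])

```text
time_s: 11.3
tcp_pos: [0.4587, -0.0304, 0.2099]
ee_rot: [[-0.008, -0.957, 0.29], [-0.998, -0.011, -0.061], [0.062, -0.29, -0.955]]
wrist_force: [0.9, -0.0, -1.4]
gripper_width: 0.155
gripper_force: 30.0
```

Request:
step_arm(linear=[[27.4,6.7,15.5],[27.5,6.2,15.4],[27.6,5.8,15.4],[27.7,5.3,15.3],[27.8,4.9,15.2],[28.0,4.5,15.1],[0,0,30],[0,0,30],[0,0,20],[0,0,0]], delta_rot=[[-0.049,-0.012,-0.011],[-0.049,-0.012,-0.011],[-0.049,-0.012,-0.011],[-0.049,-0.012,-0.011],[-0.049,-0.012,-0.011],[-0.049,-0.012,-0.011],[0,0,0],[0,0,0],[0,0,0],[0,0,0]], grip=[0,0,0,0,0,0,0,0,0,0])

```text
time_s: 12.55
tcp_pos: [0.446, -0.2, 0.0388]
ee_rot: [[0.067, -0.998, -0.004], [-0.998, -0.067, -0.001], [0.0, 0.004, -1.0]]
wrist_force: [-0.2, 0.3, -1.0]
gripper_width: 0.155
gripper_force: 30.0
```

Run:
```python
from plan import *
s=sense(); print(s["time_s"],s["tcp_pos"],s["joints"])
Rk=toolR_key(Rz(.072))
p=s["tcp_pos"].copy();p[2]=.0188
rows([(p,Rk,3)],0)
```

```text
12.55 [ 0.44598273 -0.199951    0.03880391] [ -5.02781137  22.0279538  -31.49166171   0.09271986 -36.68020266
   8.79325657]
{"linear": [[-0.0, -0.0, 6.7], [-0.0, -0.0, 6.7], [-0.0, -0.0, 6.7]], "delta_rot": [[0.001, -0.0, -0.002], [0.001, -0.0, -0.002], [0.001, -0.0, -0.002]], "grip": [0, 0, 0]}
```

Request:
step_arm(linear=[[0,0,7],[0,0,7],[0,0,6],[0,0,0],[0,0,0],[0,0,0],[0,0,0],[0,0,0]], delta_rot=[[0.002,0,-0.003],[0,0,0],[0,0,0],[0,0,0],[0,0,0],[0,0,0],[0,0,0],[0,0,0]], grip=[0,0,0,0,44,44,44,44])

```text
time_s: 13.55
tcp_pos: [0.4475, -0.2002, 0.0204]
ee_rot: [[0.071, -0.997, 0.003], [-0.997, -0.071, -0.002], [0.002, -0.003, -1.0]]
wrist_force: [0.8, 0.7, 0.5]
gripper_width: 0.478
gripper_force: 0.0
```

Request:
step_arm(linear=[[0,0,-4],[0,0,0],[0,0,0],[0,0,0],[0,0,0],[0,0,0],[0,0,0]], delta_rot=[[0,0,0],[0,0.07,0],[0,0.07,0],[0,0.07,0],[0,0.07,0],[0,0.07,0],[0,0,0]], grip=[44,44,44,44,44,44,44])

```text
time_s: 14.42
tcp_pos: [0.4462, -0.2005, 0.0241]
ee_rot: [[0.067, -0.997, 0.026], [-0.936, -0.072, -0.343], [0.344, -0.001, -0.939]]
wrist_force: [-0.4, -0.7, -0.0]
gripper_width: 0.511
gripper_force: 0.0
```

Run:
```python
from plan import *
s=sense(); print(s["time_s"],s["tcp_pos"],s["joints"],s["wrist_force"])
Rk=toolR_key(Rz(.072))@R.from_euler("y",20,degrees=True).as_matrix()
rows([([.446,-.2,.0225],Rk,2)],44)
c=capture("side"); m=silhouettes("side","key_mid")
print([(r["score"],r["mask"].sum()) for r in m])
```

```text
14.425 [ 0.44617374 -0.20048283  0.02406852] [ -2.38703732  21.18672705 -54.84747437  61.22765377 -22.96495832
 -52.27338476] [-0.37358121 -0.73788108 -0.01517034]
{"linear": [[-0.5, 0.1, 0.7], [-0.5, 0.1, 0.7]], "delta_rot": [[-0.0, -0.001, -0.0], [-0.0, -0.001, -0.0]], "grip": [44, 44]}
[(0.86, np.int64(322)), (0.64, np.int64(2015))]
```

Request:
step_arm(linear=[[-0.5,0,0.5],[0,0,0.5],[0,0,0],[0,0,0],[0,0,0],[0,0,0],[0,0,0],[0,0,0]], delta_rot=[[0,0,0],[0,0,0],[0,0,0],[0,0,0],[0,0,0],[0,0,0],[0,0,0],[0,0,0]], grip=[0,0,0,0,0,0,0,0])

```text
time_s: 15.52
tcp_pos: [0.4474, -0.2001, 0.023]
ee_rot: [[0.065, -0.997, 0.027], [-0.937, -0.071, -0.343], [0.344, -0.003, -0.939]]
wrist_force: [0.4, -0.8, -0.7]
gripper_width: 0.154
gripper_force: 30.0
```

```bash
cat >> plan.py <<'E'
def keyframe(s,G): # key frame & bottom from tool; G: (tool->key rot, bottom offset in tool)
    return s["ee_rot"]@G[0], s["tcp_pos"]+s["ee_rot"]@G[1]
def kst(G,scr=-.17):
    s=sense(); K,b=keyframe(s,G); F=slotR(scr); fl=slope()[1]+.042*F[:,2]
    print("t",round(s["time_s"],2),"bottom in slot mm",np.round(F.T@(b-fl)*1000,1),"rot err(slot axes)",np.round(R.from_matrix(F.T@K).as_rotvec(),3),"f slot",np.round(F.T@s["wrist_force"],1),"w",round(s["gripper_width"]*87,1))
def ktgt(G,scr,h,x=0):
    F=slotR(scr); fl=slope()[1]+.042*F[:,2]; E=F@G[0].T
    return fl+F@np.array([x,0,h])-E@G[1],E
E
python3 - <<'E'
from plan import *; from fk import *
np.set_printoptions(precision=1,suppress=True)
s=sense(); print(s["time_s"],s["gripper_width"]*87,s["gripper_force"],s["tcp_pos"])
K=Rz(np.arctan2(-s["ee_rot"][1,1],-s["ee_rot"][0,1])); E=s["ee_rot"]
b=s["tcp_pos"].copy(); b[2]=0
G=(E.T@K, E.T@(b-s["tcp_pos"])); np.savez("G.npz",a=G[0],b=G[1])
p1,R1=ktgt(G,-.17,.09)
mid=(R.from_matrix(E)*R.from_rotvec(.4*R.from_matrix(E.T@R1).as_rotvec())).as_matrix()
W=[(s["tcp_pos"]+[0,0,.2],E,5),([.47,-.04,.23],mid,5),(p1,R1,8)]
p,Rc=s["tcp_pos"],E; j=s["joints"]
for w in W:
    a=R.from_matrix(Rc.T@w[1]).as_rotvec()
    for k in range(1,w[2]+1):
        t=k/w[2]; jn,e=ik(p+t*(w[0]-p),Rc@R.from_rotvec(a*t).as_matrix(),j); 
        if k==w[2] or e>1 or np.abs(jn-j).max()>14: print(k,jn,round(e,2),np.abs(jn-j).max())
        j=jn
    p,Rc=np.array(w[0]),w[1]
rows(W,0)
print(ik(*ktgt(G,-.17,0),j))
E
```

```text
15.525 13.356629829740637 29.992482662200928 [ 0.4 -0.2  0. ]
1 [  2.3  17.6 -50.3  45.3 -29.  -39.6] 0.0 16.59581121671136
5 [  6.6   5.5 -33.3  25.  -54.6 -17.8] 0.0 6.077383426570414
5 [ 29.9   1.5 -41.6  34.8 -52.1 -54.4] 0.0 7.528435484518795
8 [  43.6    9.1  -48.6   61.9  -50.3 -102.8] 0.0 5.520966805740372
{"linear": [[13.8, -0.1, -37.6], [13.8, -0.1, -37.6], [13.8, -0.1, -37.6], [13.8, -0.1, -37.6], [13.8, -0.1, -37.6], [-29.2, -6.8, -12.2], [-29.2, -6.5, -12.2], [-29.3, -6.3, -12.3], [-29.3, -6.0, -12.4], [-29.3, -5.7, -12.5]], "delta_rot": [[0.0, 0.0, 0.0], [0.0, 0.0, 0.0], [0.0, 0.0, 0.0], [0.0, 0.0, 0.0], [0.0, 0.0, 0.0], [0.041, 0.012, 0.026], [0.041, 0.012, 0.026], [0.041, 0.012, 0.026], [0.041, 0.012, 0.026], [0.041, 0.012, 0.026]], "grip": [0, 0, 0, 0, 0, 0, 0, 0, 0, 0]}
{"linear": [[-17.6, -5.6, -3.5], [-17.7, -5.3, -3.5], [-17.8, -5.0, -3.5], [-17.9, -4.7, -3.5], [-17.9, -4.4, -3.5], [-18.0, -4.1, -3.5], [-18.1, -3.8, -3.6], [-18.1, -3.5, -3.6]], "delta_rot": [[0.038, 0.011, 0.025], [0.038, 0.011, 0.025], [0.038, 0.011, 0.025], [0.038, 0.011, 0.025], [0.038, 0.011, 0.025], [0.038, 0.011, 0.025], [0.038, 0.011, 0.025], [0.038, 0.011, 0.025]], "grip": [0, 0, 0, 0, 0, 0, 0, 0]}
(array([  32.6,   18. ,  -50.4,   80. ,  -42. , -114.5]), np.float64(2.0235335493027603e-13))
```

First lift rows halved for joint speed.

Request:
step_arm(linear=[[6.9,0,-18.8],[6.9,0,-18.8],[13.8,0,-37.6],[13.8,0,-37.6],[13.8,0,-37.6],[13.8,0,-37.6]], delta_rot=[[0,0,0],[0,0,0],[0,0,0],[0,0,0],[0,0,0],[0,0,0]], grip=[0,0,0,0,0,0])

```text
time_s: 16.27
tcp_pos: [0.4457, -0.1997, 0.2237]
ee_rot: [[0.066, -0.998, 0.026], [-0.937, -0.071, -0.342], [0.343, -0.001, -0.939]]
wrist_force: [0.5, -0.1, -3.5]
gripper_width: 0.16
gripper_force: 30.0
```

Request:
step_arm(linear=[[-29.2,-6.8,-12.2],[-29.2,-6.5,-12.2],[-29.3,-6.3,-12.3],[-29.3,-6.0,-12.4],[-29.3,-5.7,-12.5]], delta_rot=[[0.041,0.012,0.026],[0.041,0.012,0.026],[0.041,0.012,0.026],[0.041,0.012,0.026],[0.041,0.012,0.026]], grip=[0,0,0,0,0])

```text
time_s: 16.9
tcp_pos: [0.4684, -0.0393, 0.2293]
ee_rot: [[-0.072, -0.971, 0.229], [-0.921, -0.024, -0.39], [0.384, -0.239, -0.892]]
wrist_force: [0.2, -0.6, -2.0]
gripper_width: 0.153
gripper_force: 30.0
```

Request:
step_arm(linear=[[-17.6,-5.6,-3.5],[-17.7,-5.3,-3.5],[-17.8,-5.0,-3.5],[-17.9,-4.7,-3.5],[-17.9,-4.4,-3.5],[-18.0,-4.1,-3.5],[-18.1,-3.8,-3.6],[-18.1,-3.5,-3.6],[0,0,0]], delta_rot=[[0.038,0.011,0.025],[0.038,0.011,0.025],[0.038,0.011,0.025],[0.038,0.011,0.025],[0.038,0.011,0.025],[0.038,0.011,0.025],[0.038,0.011,0.025],[0.038,0.011,0.025],[0,0,0]], grip=[0,0,0,0,0,0,0,0,0])

```text
time_s: 18.02
tcp_pos: [0.5162, 0.1019, 0.2103]
ee_rot: [[-0.282, -0.826, 0.489], [-0.882, 0.023, -0.47], [0.377, -0.564, -0.735]]
wrist_force: [0.4, -0.4, -2.3]
gripper_width: 0.159
gripper_force: 30.0
```

```bash
cat >> plan.py <<'E'
try:
    _g=np.load("G.npz"); G=(_g["a"],_g["b"])
except Exception: pass
E
python3 - <<'E'
from plan import *
kst(G); p,E=ktgt(G,-.17,.022)
rows([(p,E,4)],0)
E
```

```text
t 18.02 bottom in slot mm [-1.7  0.2 89.1] rot err(slot axes) [-0.004  0.005  0.   ] f slot [-1.  -0.1 -2.2] w 13.8
{"linear": [[-5.8, -0.4, 15.7], [-5.7, -0.4, 15.7], [-5.7, -0.4, 15.8], [-5.7, -0.4, 15.8]], "delta_rot": [[0.001, -0.001, 0.0], [0.001, -0.001, 0.0], [0.001, -0.001, 0.0], [0.001, -0.001, 0.0]], "grip": [0, 0, 0, 0]}
```

Request:
step_arm(linear=[[-5.8,-0.4,15.7],[-5.7,-0.4,15.7],[-5.7,-0.4,15.8],[-5.7,-0.4,15.8],[0,0,0]], delta_rot=[[0.001,-0.001,0],[0.001,-0.001,0],[0.001,-0.001,0],[0.001,-0.001,0],[0,0,0]], grip=[0,0,0,0,0])

```text
time_s: 18.65
tcp_pos: [0.555, 0.0906, 0.1567]
ee_rot: [[-0.283, -0.824, 0.491], [-0.883, 0.024, -0.468], [0.374, -0.567, -0.734]]
wrist_force: [-0.0, -0.5, -2.6]
gripper_width: 0.156
gripper_force: 30.0
```

Run:
```python
from plan import *
kst(G); p,E=ktgt(G,-.17,.010)
rows([(p,E,4)],0)
```

```text
t 18.65 bottom in slot mm [ 0.2 -2.1 22. ] rot err(slot axes) [-0.002  0.002 -0.001] f slot [-1.5 -0.2 -2.2] w 13.6
{"linear": [[-1.5, 0.1, 2.6], [-1.5, 0.1, 2.6], [-1.5, 0.1, 2.6], [-1.5, 0.1, 2.6]], "delta_rot": [[0.0, -0.0, -0.0], [0.0, -0.0, -0.0], [0.0, -0.0, -0.0], [0.0, -0.0, -0.0]], "grip": [0, 0, 0, 0]}
```

Request:
step_arm(linear=[[-1.5,0,2.6],[-1.5,0,2.6],[-1.5,0,2.6],[-1.5,0,2.6],[0,0,0]], delta_rot=[[0,0,0],[0,0,0],[0,0,0],[0,0,0],[0,0,0]], grip=[0,0,0,0,0])

```text
time_s: 19.27
tcp_pos: [0.5624, 0.0926, 0.1478]
ee_rot: [[-0.282, -0.822, 0.494], [-0.884, 0.023, -0.467], [0.372, -0.569, -0.734]]
wrist_force: [1.2, 0.7, -2.4]
gripper_width: 0.158
gripper_force: 30.0
```

Run:
```python
from plan import *
kst(G); p,E=ktgt(G,-.17,.004)
rows([(p,E,3)],0)
```

```text
t 19.27 bottom in slot mm [ 1.4  1.5 10.9] rot err(slot axes) [ 0.    -0.001 -0.   ] f slot [-0.4  1.  -2.6] w 13.8
{"linear": [[-0.3, 0.5, 2.3], [-0.3, 0.5, 2.3], [-0.3, 0.4, 2.3]], "delta_rot": [[-0.0, 0.0, -0.0], [-0.0, 0.0, -0.0], [-0.0, 0.0, -0.0]], "grip": [0, 0, 0]}
```

Request:
step_arm(linear=[[-0.8,0.5,2.3],[-0.8,0.5,2.3],[-0.8,0.3,2.3],[0,0,0]], delta_rot=[[0,0,0],[0,0,0],[0,0,0],[0,0,0]], grip=[0,0,0,0])

```text
time_s: 19.77
tcp_pos: [0.5654, 0.0914, 0.141]
ee_rot: [[-0.283, -0.822, 0.494], [-0.884, 0.024, -0.467], [0.372, -0.569, -0.734]]
wrist_force: [-0.6, 0.5, -1.9]
gripper_width: 0.157
gripper_force: 30.0
```

Run:
```python
from plan import *
kst(G); p,E=ktgt(G,-.17,-.001)
rows([(p,E,3)],0)
```

```text
t 19.77 bottom in slot mm [0.  1.2 3.5] rot err(slot axes) [-0.    -0.001 -0.001] f slot [-1.6  0.7 -1.2] w 13.7
{"linear": [[-0.1, 0.0, 1.5], [-0.1, 0.0, 1.5], [-0.1, 0.0, 1.5]], "delta_rot": [[-0.0, -0.0, -0.0], [-0.0, -0.0, -0.0], [-0.0, -0.0, -0.0]], "grip": [0, 0, 0]}
```

Sliding in freely with no contact force; continue to the floor.

Request:
step_arm(linear=[[-0.5,0,1.3],[-0.5,0,1.3],[-0.5,0,1.3],[0,0,0]], delta_rot=[[0,0,0],[0,0,0],[0,0,0],[0,0,0]], grip=[0,0,0,0])

```text
time_s: 20.27
tcp_pos: [0.5675, 0.091, 0.1385]
ee_rot: [[-0.282, -0.822, 0.495], [-0.884, 0.023, -0.467], [0.372, -0.57, -0.733]]
wrist_force: [-4.9, 1.3, 2.2]
gripper_width: 0.153
gripper_force: 30.0
```

Run:
```python
from plan import *
from ov import draw,edges,standsegs
kst(G)
s=sense(); K,b=keyframe(s,G); kb=b+box([-.007,.007],[-.075,.075],[0,.036])@K.T
o=[]
for n,(x0,y0,w,h) in dict(side=(290,120,50,60),top=(262,165,50,60)).items():
    c=capture(n); im=np.clip(c["img"][y0:y0+h,x0:x0+w,::-1]*1.3,0,255).astype(np.uint8)
    im=cv2.resize(im,None,fx=8,fy=8,interpolation=cv2.INTER_CUBIC)
    draw(im,c,edges(kb),(0,255,0),x0,y0,8)
    for sg,col in standsegs(Q)[3:]: draw(im,c,sg,col,x0,y0,8)
    o.append(im)
cv2.imwrite("pics/s3.png",np.hstack(o))
```

```text
t 20.27 bottom in slot mm [0.4 1.4 0.2] rot err(slot axes) [ 0.    -0.002  0.   ] f slot [-2.8  0.6  4.7] w 13.3
```

View pics/s3.png

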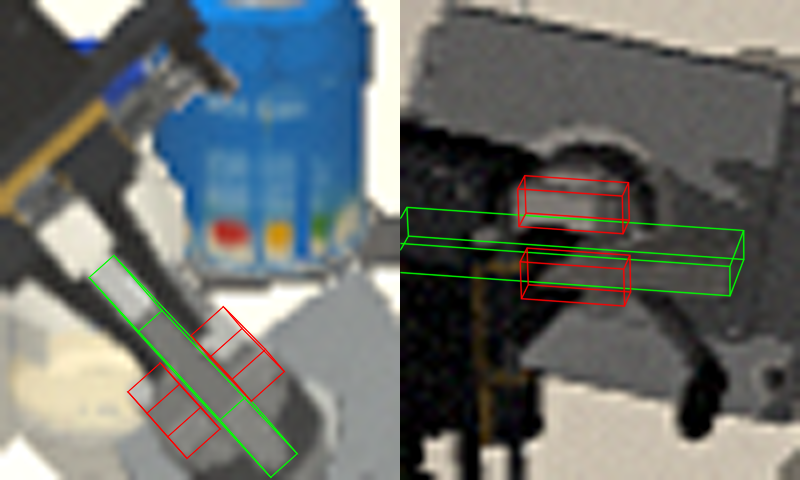

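Request:
step_arm(linear=[[0,0,0],[0,0,0],[0,0,0],[0,0,0],[0,0,-15],[0,0,-30],[0,0,-40],[0,0,0]], delta_rot=[[0,0,0],[0,0,0],[0,0,0],[0,0,0],[0,0,0],[0,0,0],[0,0,0],[0,0,0]], grip=[40,40,40,40,40,40,40,40])

```text
time_s: 21.38
tcp_pos: [0.5261, 0.1334, 0.2023]
ee_rot: [[-0.281, -0.82, 0.499], [-0.887, 0.023, -0.462], [0.368, -0.572, -0.733]]
wrist_force: [-0.1, 0.3, 0.3]
gripper_width: 0.458
gripper_force: 0.0
```

Run:
```python
from plan import *; from fk import *
from ov import edges
np.set_printoptions(precision=1,suppress=True)
s=sense(); print(s["time_s"],s["tcp_pos"],s["joints"])
F,o=slope()
def hp(b,h,r=.095): return o+F@np.array([-r*np.cos(b),-r*np.sin(b),h])
cs={n:capture(n) for n in("side","top")}
def cost(v): 
    return np.concatenate([proj(cs[n],hp(v[0],.044))[0]-m for n,m in L])
for L in ([("side",[303.7,191.4]),("top",[298.1,214.8])],[("side",[305.6,191.9]),("top",[299.3,214.6])]):
    r=least_squares(cost,[.6]); print("beta",r.x,r.fun)
for n in cs:
    q=landmark_of(n,"key_mid"); g=landmark_of(n,"handgrip"); print(n,[(x["point"],round(x["score"],2)) for x in q[:2]],[(x["point"],round(x["score"],2)) for x in g[:2]])
    FF=slotR(-.17); print("  pred key_mid",proj(cs[n],o+FF[:,2]*.06),"grip",proj(cs[n],hp(.62,.044)))
seeds=[[10,20,-40,a,-30,b] for a in(-90,0,60,100) for b in(-150,-60,0,60,150)]
for sg in(1,-1):
  for ga in(0,10,20,30):
    for ze in (0,.3):
      L=[]
      for b in(.62,.1,-.5):
        A=F@Rz(ze); y=sg*A[:,1]; z=-np.cos(np.radians(ga))*A[:,2]-np.sin(np.radians(ga))*A[:,0]
        Rt=np.c_[np.cross(y,z),y,z]; sol=iks(hp(b,.038),Rt,seeds); L.append(sol[0][[0,2,3,4,5]] if sol else None)
      print(sg,ga,ze,*L)
```

```text
21.375 [0.5 0.1 0.2] [  45.9   12.   -46.5   61.4  -50.7 -104.8]
beta [0.8] [-0.3 -0.3  0.4  0.2]
beta [0.8] [-0.8 -0.8  0.6 -0.3]
side [([311.7, 165.3], 0.59), ([316.0, 170.2], 0.42)] [([303.4, 189.6], 0.6)]
  pred key_mid [[313.2 165. ]] grip [[300.8 190.9]]
top [([281.4, 196.8], 0.65)] [([298.3, 214.9], 0.58)]
  pred key_mid [[282.6 195.9]] grip [[295.5 216.3]]
1 0 0 [ -12.8  -52.4 -181.2  -11.5   90.7] None None
1 0 0.3 [ -12.8  -52.4 -181.2  -11.5  107.9] None None
1 10 0 None None [ 17.3 -55.6 108.1 -13.1 133.1]
1 10 0.3 None [  9.8 -59.  117.6 -14.2 147.2] [ 23.6 -55.3  95.4 -17.5 156.5]
1 20 0 [  26.6  -48.2   33.1  -17.8 -160.9] [  31.2  -49.3   38.8  -16.9 -171.2] [  36.5  -42.7   32.4  -21.7 -169.5]
1 20 0.3 [  27.7  -49.6   43.2  -21.8 -155.8] [  33.1  -49.1   44.3  -22.5 -162.2] [  38.4  -42.1   37.   -27.3 -159.5]
1 30 0 [  25.5  -32.4    5.5  -35.2 -133.3] [  30.9  -32.6    6.3  -34.  -139.4] [  34.6  -27.6    6.2  -37.2 -142.9]
1 30 0.3 [  29.4  -35.1   17.2  -37.6 -132.2] [  34.4  -34.4   16.9  -37.6 -137.1] [  37.9  -28.3   15.2  -41.7 -138.5]
-1 0 0 [ -12.8  -52.4 -181.2  -11.5  -89.3] None None
-1 0 0.3 [ -12.8  -52.4 -181.2  -11.5  -72.1] None None
-1 10 0 None None [ 17.3 -55.6 108.1 -13.1 -46.9]
-1 10 0.3 None [  9.8 -59.  117.6 -14.2 -32.8] [ 23.6 -55.3  95.4 -17.5 -23.5]
-1 20 0 [ 26.6 -48.2  33.1 -17.8  19.1] [ 31.2 -49.3  38.8 -16.9   8.8] [ 36.5 -42.7  32.4 -21.7  10.5]
-1 20 0.3 [ 27.7 -49.6  43.2 -21.8  24.2] [ 33.1 -49.1  44.3 -22.5  17.8] [ 38.4 -42.1  37.  -27.3  20.5]
-1 30 0 [ 25.5 -32.4   5.5 -35.2  46.7] [ 30.9 -32.6   6.3 -34.   40.6] [ 34.6 -27.6   6.2 -37.2  37.1]
-1 30 0.3 [ 29.4 -35.1  17.2 -37.6  47.8] [ 34.4 -34.4  16.9 -37.6  42.9] [ 37.9 -28.3  15.2 -41.7  41.5]
```

```bash
cat >> plan.py <<'E'
def hp(b,h,r=.095):
    F,o=slope(); return o+F@np.array([-r*np.cos(b),-r*np.sin(b),h])
def hR(ga,ze,sg):
    A=slope()[0]@Rz(ze); y=sg*A[:,1]; z=-np.cos(ga)*A[:,2]-np.sin(ga)*A[:,0]
    return np.c_[np.cross(y,z),y,z]
def check(W,j,p,Rc):
    from fk import ik
    for w in W:
        a=R.from_matrix(Rc.T@w[1]).as_rotvec()
        for k in range(1,w[2]+1):
            t=k/w[2]; jn,e=ik(p+t*(w[0]-p),Rc@R.from_rotvec(a*t).as_matrix(),j)
            if k==w[2] or e>1 or np.abs(jn-j).max()>14: print(k,np.round(jn,1),"err",round(e,2),"step",round(np.abs(jn-j).max(),1),"rot/row",round(np.linalg.norm(a)/w[2],3))
            j=jn
        p,Rc=np.array(w[0]),w[1]
E
python3 - <<'E'
from plan import *
s=sense(); cs={n:capture(n) for n in("side","top")}
L=[("side",[303.5,190.8]),("top",[298.5,214.8])]
r=least_squares(lambda v:np.concatenate([proj(cs[n],hp(v[0],.044))[0]-m for n,m in L]),[.6]); b=r.x[0]; print("beta",b,r.fun)
for sg,n in((1,10),(-1,18)):
    Rt=hR(np.radians(22),.1,sg); pt=hp(b,.038); hov=pt-Rt[:,2]*.065; mid=hov+np.array([-.02,0,.05])
    W=[(mid,Rt,n),(hov,Rt,2),(pt,Rt,5)]
    print(sg); check(W,s["joints"],s["tcp_pos"],s["ee_rot"])
    rows(W,42)
E
```

```text
beta 0.7567909479344883 [0.02539172 0.31032671 0.07817551 0.19109054]
1
10 [  31.     3.8  -35.9   15.6  -43.5 -140.1] err 0.0 step 4.0 rot/row 0.164
2 [  29.2    9.4  -38.6   18.3  -35.1 -142.1] err 0.0 step 4.2 rot/row 0.0
5 [  26.6   15.9  -43.7   25.6  -23.8 -148. ] err 0.0 step 2.4 rot/row 0.0
{"linear": [[8.8, 4.2, 2.5], [9.3, 2.7, 2.7], [9.6, 1.1, 2.9], [9.6, -0.6, 2.9], [9.4, -2.2, 2.9], [8.9, -3.7, 2.7], [8.2, -5.2, 2.5], [7.3, -6.5, 2.1], [6.2, -7.7, 1.7], [5.0, -8.6, 1.3]], "delta_rot": [[-0.059, 0.003, 0.153], [-0.059, 0.003, 0.153], [-0.059, 0.003, 0.153], [-0.059, 0.003, 0.153], [-0.059, 0.003, 0.153], [-0.059, 0.003, 0.153], [-0.059, 0.003, 0.153], [-0.059, 0.003, 0.153], [-0.059, 0.003, 0.153], [-0.059, 0.003, 0.153]], "grip": [42, 42, 42, 42, 42, 42, 42, 42, 42, 42]}
{"linear": [[-4.1, 3.0, 26.4], [-4.1, 3.0, 26.4], [0.0, -0.0, 13.0], [0.0, -0.0, 13.0], [0.0, -0.0, 13.0], [0.0, -0.0, 13.0], [0.0, -0.0, 13.0]], "delta_rot": [[0.0, 0.0, -0.0], [0.0, 0.0, -0.0], [0.0, 0.0, 0.0], [0.0, 0.0, 0.0], [0.0, 0.0, 0.0], [0.0, 0.0, 0.0], [0.0, 0.0, 0.0]], "grip": [42, 42, 42, 42
[... 785 characters left out ...]
7, 5.5, 0.2], [0.3, 5.6, 0.2], [-0.2, 5.6, 0.2], [-0.7, 5.5, 0.2], [-1.1, 5.5, 0.3], [-1.6, 5.4, 0.3], [4.1, -3.0, 26.4], [4.1, -3.0, 26.4]], "delta_rot": [[-0.001, -0.033, -0.085], [-0.001, -0.033, -0.085], [-0.001, -0.033, -0.085], [-0.001, -0.033, -0.085], [-0.001, -0.033, -0.085], [-0.001, -0.033, -0.085], [-0.001, -0.033, -0.085], [-0.001, -0.033, -0.085], [-0.0, 0.0, -0.0], [-0.0, 0.0, -0.0]], "grip": [42, 42, 42, 42, 42, 42, 42, 42, 42, 42]}
{"linear": [[-0.0, -0.0, 13.0], [-0.0, -0.0, 13.0], [-0.0, -0.0, 13.0], [-0.0, -0.0, 13.0], [-0.0, -0.0, 13.0]], "delta_rot": [[0.0, 0.0, -0.0], [0.0, 0.0, -0.0], [0.0, 0.0, -0.0], [0.0, 0.0, -0.0], [0.0, 0.0, -0.0]], "grip": [42, 42, 42, 42, 42]}
```

Request:
step_arm(linear=[[8.8,4.2,2.5],[9.3,2.7,2.7],[9.6,1.1,2.9],[9.6,-0.6,2.9],[9.4,-2.2,2.9],[8.9,-3.7,2.7],[8.2,-5.2,2.5],[7.3,-6.5,2.1],[6.2,-7.7,1.7],[5.0,-8.6,1.3]], delta_rot=[[-0.059,0.003,0.153],[-0.059,0.003,0.153],[-0.059,0.003,0.153],[-0.059,0.003,0.153],[-0.059,0.003,0.153],[-0.059,0.003,0.153],[-0.059,0.003,0.153],[-0.059,0.003,0.153],[-0.059,0.003,0.153],[-0.059,0.003,0.153]], grip=[42,42,42,42,42,42,42,42,42,42])

```text
time_s: 23.02
tcp_pos: [0.4783, 0.0418, 0.1901]
ee_rot: [[-0.964, 0.159, 0.211], [0.142, 0.986, -0.091], [-0.223, -0.057, -0.973]]
wrist_force: [-0.4, -0.1, -0.0]
gripper_width: 0.487
gripper_force: 0.0
```

Request:
step_arm(linear=[[-4.1,3.0,26.4],[-4.1,3.0,26.4],[0,0,0]], delta_rot=[[0,0,0],[0,0,0],[0,0,0]], grip=[42,42,42])

```text
time_s: 23.4
tcp_pos: [0.4974, 0.0412, 0.1385]
ee_rot: [[-0.966, 0.155, 0.207], [0.138, 0.986, -0.095], [-0.219, -0.063, -0.974]]
wrist_force: [-0.9, -0.1, -0.8]
gripper_width: 0.485
gripper_force: 0.0
```

Run:
```python
from plan import *
from ov import draw,edges
s=sense(); b=.757; Rt=hR(np.radians(22),.1,1); pt=hp(b,.038)
print(s["time_s"],"tool err to target",s["ee_rot"].T@(pt-s["tcp_pos"])*1000,R.from_matrix(s["ee_rot"].T@Rt).as_rotvec(),s["wrist_force"],s["joints"])
rows([(pt-Rt[:,2]*.03,Rt,3)],42)
o=[]
F,_=slope()
for n,(x0,y0,w,h) in dict(side=(280,140,50,60),top=(265,180,50,60)).items():
    c=capture(n); im=np.clip(c["img"][y0:y0+h,x0:x0+w,::-1]*1.3,0,255).astype(np.uint8)
    im=cv2.resize(im,None,fx=8,fy=8,interpolation=cv2.INTER_CUBIC)
    draw(im,c,[(hp(b,.02),hp(b,.068)),(s["tcp_pos"],s["tcp_pos"]+s["ee_rot"][:,2]*.065)],(0,255,0),x0,y0,8)
    draw(im,c,[(s["tcp_pos"]-s["ee_rot"][:,1]*.021,s["tcp_pos"]+s["ee_rot"][:,1]*.021)],(0,0,255),x0,y0,8)
    o.append(im)
cv2.imwrite("pics/h1.png",np.hstack(o))
```

```text
23.4 tool err to target [-1.34449071  0.85458242 63.93696981] [-0.00622651 -0.00359386 -0.00127383] [-0.86521159 -0.06881957 -0.80938265] [  29.35292456    9.55503842  -38.67506194   18.55190311  -35.35901949
 -142.44554662]
{"linear": [[-0.4, 0.2, 11.3], [-0.4, 0.2, 11.3], [-0.4, 0.2, 11.3]], "delta_rot": [[-0.002, -0.001, -0.0], [-0.002, -0.001, -0.0], [-0.002, -0.001, -0.0]], "grip": [42, 42, 42]}
```

View pics/h1.png

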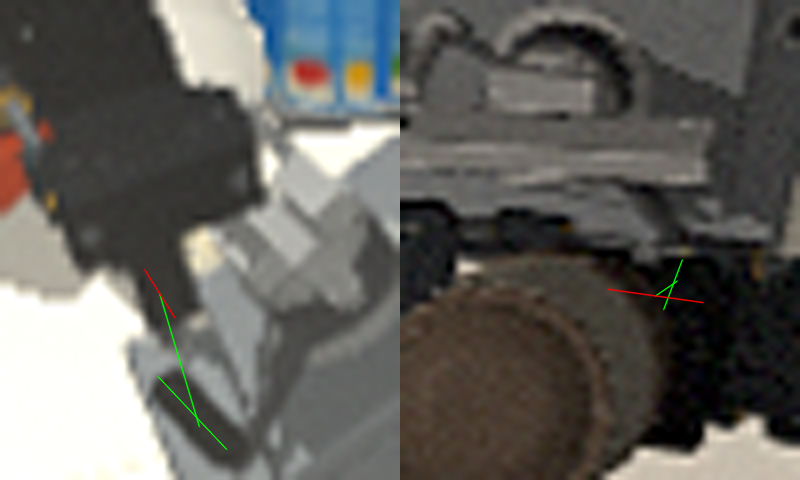

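Request:
step_arm(linear=[[-1,-0.4,12],[-1,-0.4,13],[-1,-0.4,13],[0,0,13],[0,0,12],[0,0,0]], delta_rot=[[-0.006,-0.004,0],[0,0,0],[0,0,0],[0,0,0],[0,0,0],[0,0,0]], grip=[42,42,42,42,42,42])

```text
time_s: 24.25
tcp_pos: [0.5148, 0.0354, 0.0804]
ee_rot: [[-0.964, 0.152, 0.217], [0.136, 0.987, -0.087], [-0.227, -0.054, -0.972]]
wrist_force: [-0.0, -0.9, 0.1]
gripper_width: 0.48
gripper_force: 0.0
```

```bash
cat >> plan.py <<'E'
def lst():
    s=sense(); F,o=slope(); v=F.T@(s["tcp_pos"]-o)*1000; f=F.T@s["wrist_force"]; b=np.arctan2(-v[1],-v[0]); t=np.array([-np.sin(b),np.cos(b),0])
    print("t",round(s["time_s"],2),"tcp slope mm",np.round(v,1),"beta",round(b,3),"r",round(np.hypot(v[0],v[1]),1),"f slope",np.round(f,1),"ft",round(t@f,2),"w",round(s["gripper_width"]*87,1),"mom",np.round(F.T@s["moment"],2))
    return s,b
E
python3 -c "
from plan import *
s,b=lst();print(s['joints'])"
```

```text
t 24.25 tcp slope mm [-64.6 -65.   39.6] beta 0.789 r 91.7 f slope [ 0.2 -0.9  0. ] ft -0.78 w 41.7 mom [ 0.11  0.37 -0.06]
[  26.48079795   15.6899246   -43.24586316   25.30363854  -24.06620503
 -147.42755079]
```

Run:
```python
from plan import *
s,b=lst(); Rt=hR(np.radians(22),.1,1)
P=lambda b:hp(b,.039,.099)
W=[(P(.79),Rt,2)]+[(P(x),Rt,1) for x in np.linspace(.79,.27,9)[1:]]
check(W,s["joints"],s["tcp_pos"],s["ee_rot"]); rows(W,26)
```

```text
t 24.25 tcp slope mm [-64.6 -65.   39.6] beta 0.789 r 91.7 f slope [ 0.2 -0.9  0. ] ft -0.78 w 41.7 mom [ 0.11  0.37 -0.06]
2 [  26.2   15.7  -44.    25.6  -23.6 -147.5] err 0.0 step 0.4 rot/row 0.003
1 [  26.9   15.8  -44.6   26.4  -23.1 -149.1] err 0.0 step 1.5 rot/row 0.0
1 [  27.5   15.9  -45.2   27.2  -22.7 -150.6] err 0.0 step 1.5 rot/row 0.0
1 [  28.2   16.   -45.6   28.   -22.4 -152. ] err 0.0 step 1.5 rot/row 0.0
1 [  28.9   16.1  -46.    28.7  -22.1 -153.4] err 0.0 step 1.4 rot/row 0.0
1 [  29.6   16.3  -46.2   29.3  -21.8 -154.7] err 0.0 step 1.3 rot/row 0.0
1 [  30.3   16.5  -46.4   29.8  -21.7 -155.9] err 0.0 step 1.2 rot/row 0.0
1 [  31.    16.7  -46.5   30.2  -21.6 -157. ] err 0.0 step 1.1 rot/row 0.0
1 [  31.6   16.9  -46.4   30.5  -21.6 -158. ] err 0.0 step 1.0 rot/row 0.0
{"linear": [[2.5, -2.4, 1.3], [2.5, -2.4, 1.3], [3.6, 5.1, 1.5], [3.3, 5.3, 1.3], [3.0, 5.6, 1.2], [2.7, 5.8, 1.1], [2.3, 5.9, 0.9], [1.9, 6.1, 0.8], [1.6, 6.2, 0.6], [1.2, 6.3, 0.5]], "delta_rot": [[0.002, 0.002, -0.0], [0.002, 0.002, -0.0], [0.0, 0.0, 0.0], [-0.0, -0.0, 0.0], [-0.0, -0.0, 0.0], [-0.0, -0.0, 0.0], [-0.0, -0.0, 0.0], [-0.0, -0.0, 0.0], [-0.0, -0.0, 0.0], [-0.0, -0.0, 0.0]], "grip": [26, 26, 26, 26, 26, 26, 26, 26, 26, 26]}
```

First settle and close to 26, check, then sweep.

Request:
step_arm(linear=[[2.5,-2.4,1.3],[2.5,-2.4,1.3],[0,0,0],[0,0,0]], delta_rot=[[0.002,0.002,0],[0.002,0.002,0],[0,0,0],[0,0,0]], grip=[26,26,26,26])

```text
time_s: 24.75
tcp_pos: [0.5099, 0.0313, 0.0769]
ee_rot: [[-0.965, 0.153, 0.213], [0.136, 0.987, -0.09], [-0.224, -0.057, -0.973]]
wrist_force: [0.1, 0.3, 0.3]
gripper_width: 0.302
gripper_force: 0.0
```

Request:
step_arm(linear=[[3.6,5.1,1.5],[3.3,5.3,1.3],[3.0,5.6,1.2]], delta_rot=[[0,0,0],[0,0,0],[0,0,0]], grip=[26,26,26])

```text
time_s: 25.12
tcp_pos: [0.5025, 0.0477, 0.069]
ee_rot: [[-0.966, 0.153, 0.21], [0.137, 0.986, -0.091], [-0.222, -0.059, -0.973]]
wrist_force: [-0.9, -1.3, -0.0]
gripper_width: 0.299
gripper_force: 0.8
```

```bash
python3 -c "
from plan import *
lst()"
```

```text
t 25.12 tcp slope mm [-83.3 -55.9  38.8] beta 0.591 r 100.3 f slope [-0.5 -1.4  0.3] ft -0.91 w 26.0 mom [-0.28  0.59  0.09]
```

Request:
step_arm(linear=[[2.7,5.8,1.1],[2.3,5.9,0.9],[1.9,6.1,0.8],[1.6,6.2,0.6],[1.2,6.3,0.5]], delta_rot=[[0,0,0],[0,0,0],[0,0,0],[0,0,0],[0,0,0]], grip=[26,26,26,26,26])

```text
time_s: 25.75
tcp_pos: [0.4971, 0.0768, 0.0605]
ee_rot: [[-0.966, 0.155, 0.207], [0.138, 0.986, -0.094], [-0.219, -0.063, -0.974]]
wrist_force: [-3.7, -4.9, -1.1]
gripper_width: 0.3
gripper_force: 2.5
```

Run:
```python
from plan import *
s,b=lst(); Rt=hR(np.radians(22),.1,1)
P=lambda b:hp(b,.039,.099)
W=[(P(x),Rt,1) for x in np.linspace(b,b-.4,9)[1:]]
check(W[-1:],s["joints"],s["tcp_pos"],s["ee_rot"]); rows(W,26)
c=capture("top"); print(landmark_of("top","key_mid")[:1],proj(c,slope()[1]+slope()[0][:,2]*.06))
```

```text
t 25.75 tcp slope mm [-98.  -28.8  38.7] beta 0.286 r 102.2 f slope [-2.6 -5.6  0.5] ft -4.64 w 26.1 mom [-1.32  1.03  0.37]
1 [  35.4   18.4  -44.2   29.8  -23.1 -160.8] err 0.0 step 3.8 rot/row 0.007
{"linear": [[-2.0, 5.5, -1.2], [0.5, 4.9, 0.2], [0.3, 4.9, 0.1], [0.1, 4.9, 0.0], [-0.2, 4.9, -0.1], [-0.4, 4.9, -0.2], [-0.6, 4.9, -0.3], [-0.9, 4.9, -0.3]], "delta_rot": [[-0.006, -0.004, -0.002], [0.0, 0.0, 0.0], [0.0, 0.0, -0.0], [0.0, 0.0, -0.0], [0.0, 0.0, -0.0], [0.0, 0.0, -0.0], [0.0, 0.0, -0.0], [0.0, 0.0, -0.0]], "grip": [26, 26, 26, 26, 26, 26, 26, 26]}
[{'point': [279.6, 196.2], 'score': 0.66}] [[282.63407612 195.9134901 ]]
```

Request:
step_arm(linear=[[-1.0,5.3,-0.6],[0,4.9,-0.2],[0.2,4.9,0.1],[0.1,4.9,0],[-0.2,4.9,-0.1],[-0.4,4.9,-0.2]], delta_rot=[[-0.003,-0.002,0],[0,0,0],[0,0,0],[0,0,0],[0,0,0],[0,0,0]], grip=[26,26,26,26,26,26])

```text
time_s: 26.6
tcp_pos: [0.5054, 0.1087, 0.0615]
ee_rot: [[-0.965, 0.152, 0.215], [0.136, 0.987, -0.087], [-0.225, -0.055, -0.973]]
wrist_force: [-1.9, -3.5, -1.6]
gripper_width: 0.3
gripper_force: 1.9
```

Run:
```python
from plan import *
s,b=lst(); Rt=hR(np.radians(22),.1,1)
P=lambda b:hp(b,.039,.099)
W=[(P(x),Rt,1) for x in np.linspace(b,b-.3,11)[1:]]
check(W[-1:],s["joints"],s["tcp_pos"],s["ee_rot"]); rows(W,26)
```

```text
t 26.6 tcp slope mm [-96.9   4.1  39.2] beta -0.042 r 96.9 f slope [-1.7 -3.8 -0.7] ft -3.89 w 26.1 mom [-0.98  0.87  0.32]
1 [  37.1   19.3  -41.5   28.   -25.  -160.5] err 0.0 step 3.3 rot/row 0.004
{"linear": [[1.4, 3.2, 0.8], [-0.5, 2.9, -0.2], [-0.6, 2.9, -0.2], [-0.7, 2.9, -0.3], [-0.8, 2.9, -0.3], [-0.8, 2.8, -0.3], [-0.9, 2.8, -0.4], [-1.0, 2.8, -0.4], [-1.1, 2.7, -0.4], [-1.1, 2.7, -0.5]], "delta_rot": [[0.003, 0.003, -0.0], [-0.0, 0.0, 0.0], [-0.0, -0.0, 0.0], [-0.0, -0.0, 0.0], [-0.0, -0.0, 0.0], [-0.0, -0.0, 0.0], [-0.0, -0.0, 0.0], [-0.0, -0.0, 0.0], [-0.0, -0.0, 0.0], [-0.0, -0.0, 0.0]], "grip": [26, 26, 26, 26, 26, 26, 26, 26, 26, 26]}
```

Request:
step_arm(linear=[[0.5,3.0,0.2],[-0.3,2.9,0],[-0.6,2.9,-0.2],[-0.7,2.9,-0.3]], delta_rot=[[0,0,0],[0,0,0],[0,0,0],[0,0,0]], grip=[26,26,26,26])

```text
time_s: 27.1
tcp_pos: [0.5079, 0.1197, 0.0614]
ee_rot: [[-0.965, 0.152, 0.214], [0.136, 0.987, -0.087], [-0.225, -0.055, -0.973]]
wrist_force: [-2.0, -3.4, -1.5]
gripper_width: 0.3
gripper_force: 1.8
```

Request:
step_arm(linear=[[-0.8,2.5,-0.3],[-0.8,2.5,-0.3]], delta_rot=[[0,0,0],[0,0,0]], grip=[26,26])

```text
time_s: 27.35
tcp_pos: [0.5101, 0.1244, 0.062]
ee_rot: [[-0.965, 0.152, 0.214], [0.136, 0.987, -0.087], [-0.225, -0.055, -0.973]]
wrist_force: [-2.6, -3.3, -1.4]
gripper_width: 0.304
gripper_force: 1.7
```

Request:
step_arm(linear=[[-0.8,2.5,-0.3],[-0.8,2.5,-0.3]], delta_rot=[[0,0,0],[0,0,0]], grip=[26,26])

```text
time_s: 27.6
tcp_pos: [0.5124, 0.1293, 0.0628]
ee_rot: [[-0.965, 0.152, 0.215], [0.136, 0.987, -0.087], [-0.225, -0.055, -0.973]]
wrist_force: [-1.8, -2.7, -2.1]
gripper_width: 0.299
gripper_force: 1.7
```

```bash
python3 -c "
from plan import *
lst()"
```

```text
t 27.6 tcp slope mm [-94.5  25.8  39. ] beta -0.266 r 98.0 f slope [-2.1 -3.  -1. ] ft -3.47 w 26.0 mom [-0.86  0.88  0.29]
```

```bash
cat >> plan.py <<'E'
def keyfit():
    o=slope()[1]
    for n in("top","side"):
        c=capture(n); ms=silhouettes(n,"key_mid")
        for r in ms[:2]:
            m=r["mask"]
            if m.sum()<60: continue
            best=[(np.abs(hullmask(c,[o+(box([-.007,.007],[-.075,.075],[.042,.078]))@slotR(a).T])*1.0-m).sum()/m.sum(),round(a,2)) for a in np.arange(-.3,.32,.05)]
            print(n,round(r["score"],2),m.sum(),[(a,round(e,2)) for e,a in sorted(best)[:4]])
E
python3 -c "
from plan import *
keyfit()"
```

```text
top 0.57 271 [(np.float64(-0.0), np.float64(0.47)), (np.float64(-0.05), np.float64(0.48)), (np.float64(0.05), np.float64(0.52)), (np.float64(-0.1), np.float64(0.54))]
side 0.47 222 [(np.float64(-0.0), np.float64(0.29)), (np.float64(0.05), np.float64(0.34)), (np.float64(-0.05), np.float64(0.4)), (np.float64(0.1), np.float64(0.47))]
```

Request:
step_arm(linear=[[-0.9,2.4,-0.4],[-0.9,2.4,-0.4]], delta_rot=[[0,0,0],[0,0,0]], grip=[26,26])

```text
time_s: 28.05
tcp_pos: [0.5145, 0.1336, 0.0636]
ee_rot: [[-0.965, 0.152, 0.214], [0.136, 0.987, -0.087], [-0.225, -0.055, -0.973]]
wrist_force: [-1.4, -4.0, -1.2]
gripper_width: 0.299
gripper_force: 1.7
```

Request:
step_arm(linear=[[-1.0,2.4,-0.4],[-1.0,2.4,-0.4]], delta_rot=[[0,0,0],[0,0,0]], grip=[26,26])

```text
time_s: 28.3
tcp_pos: [0.5172, 0.1384, 0.0646]
ee_rot: [[-0.965, 0.152, 0.214], [0.136, 0.987, -0.087], [-0.225, -0.055, -0.973]]
wrist_force: [-2.2, -3.5, -1.9]
gripper_width: 0.298
gripper_force: 1.7
```

```bash
python3 -c "
from plan import *
lst()"
```

```text
t 28.3 tcp slope mm [-91.4  35.7  39.1] beta -0.372 r 98.1 f slope [-2.2 -3.9 -0.8] ft -4.46 w 25.9 mom [-0.79  0.86  0.25]
```

Request:
step_arm(linear=[[-1.1,2.3,-0.5],[-1.1,2.3,-0.5]], delta_rot=[[0,0,0],[0,0,0]], grip=[26,26])

```text
time_s: 28.55
tcp_pos: [0.5199, 0.1428, 0.0659]
ee_rot: [[-0.965, 0.152, 0.215], [0.136, 0.987, -0.087], [-0.225, -0.055, -0.973]]
wrist_force: [-2.1, -4.0, -1.4]
gripper_width: 0.304
gripper_force: 1.7
```

Request:
step_arm(linear=[[-1.2,2.3,-0.5],[-1.2,2.3,-0.5]], delta_rot=[[0,0,0],[0,0,0]], grip=[26,26])

```text
time_s: 28.8
tcp_pos: [0.5227, 0.147, 0.0672]
ee_rot: [[-0.965, 0.152, 0.215], [0.136, 0.987, -0.087], [-0.225, -0.055, -0.973]]
wrist_force: [-2.2, -3.5, -1.5]
gripper_width: 0.296
gripper_force: 1.7
```

```bash
python3 -c "
from plan import *
lst()"
```

```text
t 28.8 tcp slope mm [-87.2  45.4  39.3] beta -0.48 r 98.3 f slope [-2.  -3.9 -0.5] ft -4.39 w 25.8 mom [-0.88  0.78  0.34]
```

Request:
step_arm(linear=[[-1.2,2.0,-0.5],[-1.2,2.0,-0.5]], delta_rot=[[0,0,0],[0,0,0]], grip=[26,26])

```text
time_s: 29.05
tcp_pos: [0.5253, 0.1507, 0.0684]
ee_rot: [[-0.965, 0.152, 0.215], [0.136, 0.987, -0.087], [-0.225, -0.055, -0.973]]
wrist_force: [-3.0, -2.9, -0.9]
gripper_width: 0.304
gripper_force: 1.7
```

Request:
step_arm(linear=[[-0.6,1.0,-0.3],[-0.6,1.0,-0.3]], delta_rot=[[0,0,0],[0,0,0]], grip=[26,26])

```text
time_s: 29.3
tcp_pos: [0.5266, 0.1525, 0.0691]
ee_rot: [[-0.965, 0.152, 0.215], [0.136, 0.987, -0.087], [-0.225, -0.055, -0.973]]
wrist_force: [-2.3, -3.6, -1.9]
gripper_width: 0.296
gripper_force: 1.7
```

```bash
python3 -c "
from plan import *
lst()"
```

```text
t 29.3 tcp slope mm [-84.   51.6  39.4] beta -0.551 r 98.6 f slope [-2.3 -4.  -0.7] ft -4.58 w 25.7 mom [-0.81  0.81  0.21]
```

Request:
step_arm(linear=[[-1.3,1.9,-0.5],[-1.3,1.9,-0.5]], delta_rot=[[0,0,0],[0,0,0]], grip=[26,26])

```text
time_s: 29.55
tcp_pos: [0.5289, 0.1552, 0.0702]
ee_rot: [[-0.965, 0.153, 0.213], [0.137, 0.987, -0.089], [-0.224, -0.057, -0.973]]
wrist_force: [-2.6, -5.1, -2.5]
gripper_width: 0.299
gripper_force: 2.7
```

```bash
python3 -c "
from plan import *
lst();keyfit();lst()"
```

```text
t 29.55 tcp slope mm [-82.1  54.8  39.4] beta -0.588 r 98.7 f slope [-2.5 -5.6 -1.3] ft -6.05 w 26.0 mom [-1.37  1.07  0.47]
top 0.67 303 [(np.float64(-0.0), np.float64(0.41)), (np.float64(-0.05), np.float64(0.42)), (np.float64(0.05), np.float64(0.43)), (np.float64(-0.1), np.float64(0.47))]
side 0.57 175 [(np.float64(-0.0), np.float64(0.36)), (np.float64(-0.05), np.float64(0.41)), (np.float64(0.05), np.float64(0.48)), (np.float64(-0.1), np.float64(0.63))]
t 29.75 tcp slope mm [-82.1  54.8  39.4] beta -0.588 r 98.7 f slope [-2.4 -4.6  0.1] ft -5.19 w 26.2 mom [-1.16  0.91  0.37]
```

Force is rising (gripper 2.7); tightening in 1 mm steps.

Request:
step_arm(linear=[[-0.6,0.9,-0.2],[0,0,0]], delta_rot=[[0,0,0],[0,0,0]], grip=[26,26])

```text
time_s: 30.0
tcp_pos: [0.529, 0.1554, 0.0701]
ee_rot: [[-0.965, 0.153, 0.212], [0.137, 0.986, -0.09], [-0.223, -0.058, -0.973]]
wrist_force: [-3.7, -5.3, -2.0]
gripper_width: 0.297
gripper_force: 2.7
```

Request:
step_arm(linear=[[-0.6,0.9,-0.2],[0,0,0]], delta_rot=[[0,0,0],[0,0,0]], grip=[26,26])

```text
time_s: 30.25
tcp_pos: [0.5293, 0.1557, 0.0701]
ee_rot: [[-0.965, 0.154, 0.211], [0.137, 0.986, -0.091], [-0.222, -0.059, -0.973]]
wrist_force: [-3.0, -4.8, -1.4]
gripper_width: 0.299
gripper_force: 3.0
```

```bash
python3 -c "
from plan import *
lst()"
```

```text
t 30.25 tcp slope mm [-81.9  55.3  39.2] beta -0.594 r 98.9 f slope [-2.3 -5.3 -0.1] ft -5.73 w 26.0 mom [-1.61  1.08  0.54]
```

Request:
step_arm(linear=[[-1.0,1.7,-0.4],[-1.0,1.7,-0.4],[0,0,0]], delta_rot=[[0,0,0],[0,0,0],[0,0,0]], grip=[26,26,26])

```text
time_s: 30.62
tcp_pos: [0.5301, 0.1568, 0.0703]
ee_rot: [[-0.966, 0.156, 0.207], [0.139, 0.986, -0.095], [-0.219, -0.063, -0.974]]
wrist_force: [-4.2, -7.9, -1.7]
gripper_width: 0.302
gripper_force: 4.6
```

```bash
python3 -c "
from plan import *
s,b=lst();print(s['joints'])"
```

```text
t 30.62 tcp slope mm [-81.4  56.6  39. ] beta -0.608 r 99.2 f slope [-2.8 -8.7 -0.1] ft -8.76 w 26.3 mom [-2.45  1.05  0.9 ]
[  38.45288323   20.58898389  -37.24226302   25.25894326  -28.45086935
 -158.93312805]
```

Request:
step_arm(linear=[[-1.0,1.7,-0.4],[-1.0,1.7,-0.4],[0,0,0]], delta_rot=[[0,0,0],[0,0,0],[0,0,0]], grip=[26,26,26])

```text
time_s: 31.0
tcp_pos: [0.5308, 0.1578, 0.0704]
ee_rot: [[-0.966, 0.158, 0.204], [0.14, 0.985, -0.099], [-0.216, -0.067, -0.974]]
wrist_force: [-3.6, -12.3, -2.6]
gripper_width: 0.296
gripper_force: 6.2
```

Request:
step_arm(linear=[[-0.8,1.2,-0.3],[-0.8,1.2,-0.3],[0,0,0]], delta_rot=[[0,0,0],[0,0,0],[0,0,0]], grip=[26,26,26])

```text
time_s: 31.38
tcp_pos: [0.5313, 0.1584, 0.0705]
ee_rot: [[-0.967, 0.159, 0.201], [0.141, 0.985, -0.102], [-0.214, -0.07, -0.974]]
wrist_force: [-6.4, -13.5, -2.2]
gripper_width: 0.303
gripper_force: 7.2
```

```bash
python3 -c "
from plan import *
lst();keyfit();lst()"
```

```text
t 31.38 tcp slope mm [-80.6  58.5  38.7] beta -0.628 r 99.6 f slope [ -3.8 -14.6   0. ] ft -14.05 w 26.3 mom [-3.93  1.27  1.47]
top 0.67 326 [(np.float64(-0.0), np.float64(0.34)), (np.float64(0.05), np.float64(0.35)), (np.float64(-0.05), np.float64(0.36)), (np.float64(0.1), np.float64(0.41))]
top 0.37 359 [(np.float64(-0.25), np.float64(2.0)), (np.float64(-0.3), np.float64(2.01)), (np.float64(-0.2), np.float64(2.01)), (np.float64(-0.15), np.float64(2.03))]
side 0.64 249 [(np.float64(-0.15), np.float64(1.61)), (np.float64(-0.2), np.float64(1.68)), (np.float64(-0.1), np.float64(1.69)), (np.float64(-0.25), np.float64(1.77))]
t 31.57 tcp slope mm [-80.6  58.5  38.7] beta -0.628 r 99.6 f slope [ -3.8 -15.3  -1.7] ft -14.6 w 26.0 mom [-3.86  1.27  1.45]
```

Request:
step_arm(linear=[[1.0,-1.7,0.4],[1.0,-1.7,0.4],[1.0,-1.7,0.4],[1.0,-1.7,0.4],[0,0,0]], delta_rot=[[0,0,0],[0,0,0],[0,0,0],[0,0,0],[0,0,0]], grip=[26,26,26,26,34])

```text
time_s: 32.2
tcp_pos: [0.5312, 0.1581, 0.071]
ee_rot: [[-0.965, 0.154, 0.212], [0.137, 0.986, -0.09], [-0.223, -0.058, -0.973]]
wrist_force: [-2.1, -4.3, -1.8]
gripper_width: 0.347
gripper_force: 2.2
```

```bash
python3 -c "
from plan import *
lst()"
```

```text
t 32.2 tcp slope mm [-80.3  58.2  39.2] beta -0.627 r 99.2 f slope [-1.9 -4.7 -0.9] ft -4.95 w 30.2 mom [-1.15  1.    0.37]
```

Request:
step_arm(linear=[[1.2,-2.0,0.5],[1.2,-2.0,0.5],[0,0,0],[0,0,0]], delta_rot=[[0,0,0],[0,0,0],[0,0,0],[0,0,0]], grip=[44,44,44,44])

```text
time_s: 32.7
tcp_pos: [0.5306, 0.1569, 0.0711]
ee_rot: [[-0.965, 0.151, 0.216], [0.136, 0.987, -0.086], [-0.226, -0.053, -0.973]]
wrist_force: [-0.3, -0.8, 0.5]
gripper_width: 0.504
gripper_force: 0.0
```

Run:
```python
from plan import *
s,b=lst(); print(s["gripper_force"])
# retreat then to key: same grasp transform, screw ~0.03
for scr in (.03,):
    p1,R1=ktgt(G,scr,.08); p2,_=ktgt(G,scr,.001)
    Rt=s["ee_rot"]; up=s["tcp_pos"]-Rt[:,2]*.09; up2=p1+[-.03,0,.05]
    W=[(up,Rt,4),(up2,R1,11),(p1,R1,3)]
    check(W,s["joints"],s["tcp_pos"],s["ee_rot"]); rows(W,44)
```

```text
t 32.7 tcp slope mm [-80.5  56.9  39.4] beta -0.615 r 98.6 f slope [ 0.2 -0.9  0.5] ft -0.6 w 43.9 mom [ 0.09  0.39 -0.12]
0.0
4 [  41.5   12.3  -31.5   18.2  -41.5 -153.1] err 0.0 step 3.4 rot/row 0.0
11 [  48.     4.8  -43.2   48.8  -57.2 -102.6] err 0.0 step 4.5 rot/row 0.131
3 [  43.1   10.4  -45.5   56.   -49.9 -108.2] err 0.0 step 2.6 rot/row 0.0
{"linear": [[0.0, -0.0, -22.5], [0.0, -0.0, -22.5], [0.0, -0.0, -22.5], [0.0, -0.0, -22.5], [-1.1, -6.5, -8.3], [-0.3, -7.0, -8.0], [0.5, -7.3, -7.6], [1.4, -7.5, -7.3], [2.3, -7.6, -6.9], [3.3, -7.6, -6.6]], "delta_rot": [[0.0, 0.0, 0.0], [0.0, 0.0, 0.0], [0.0, 0.0, 0.0], [0.0, 0.0, 0.0], [0.047, -0.002, -0.122], [0.047, -0.002, -0.122], [0.047, -0.002, -0.122], [0.047, -0.002, -0.122], [0.047, -0.002, -0.122], [0.047, -0.002, -0.122]], "grip": [44, 44, 44, 44, 44, 44, 44, 44, 44, 44]}
{"linear": [[4.2, -7.5, -6.2], [5.1, -7.2, -5.9], [5.9, -6.8, -5.5], [6.7, -6.3, -5.3], [7.4, -5.7, -5.0], [-8.8, 1.7, 17.3], [-8.8, 1.7, 17.3], [-8.8, 1.7, 17.3]], "delta_rot": [[0.047, -0.002, -0.122], [0.047, -0.002, -0.122], [0.047, -0.002, -0.122], [0.047, -0.002, -0.122], [0.047, -0.002, -0.122], [-0.0, -0.0, -0.0], [-0.0, -0.0, -0.0], [-0.0, -0.0, -0.0]], "grip": [44, 44, 44, 44, 44, 44, 44, 44]}
```

Request:
step_arm(linear=[[0,0,-22.5],[0,0,-22.5],[0,0,-22.5],[0,0,-22.5],[-1.1,-6.5,-8.3],[-0.3,-7.0,-8.0],[0.5,-7.3,-7.6],[1.4,-7.5,-7.3],[2.3,-7.6,-6.9],[3.3,-7.6,-6.6]], delta_rot=[[0,0,0],[0,0,0],[0,0,0],[0,0,0],[0.047,-0.002,-0.122],[0.047,-0.002,-0.122],[0.047,-0.002,-0.122],[0.047,-0.002,-0.122],[0.047,-0.002,-0.122],[0.047,-0.002,-0.122]], grip=[44,44,44,44,44,44,44,44,44,44])

```text
time_s: 33.95
tcp_pos: [0.5008, 0.1294, 0.2107]
ee_rot: [[-0.836, -0.474, 0.275], [-0.546, 0.763, -0.345], [-0.046, -0.439, -0.897]]
wrist_force: [0.4, 0.0, -0.3]
gripper_width: 0.506
gripper_force: 0.0
```

Request:
step_arm(linear=[[4.2,-7.5,-6.2],[5.1,-7.2,-5.9],[5.9,-6.8,-5.5],[6.7,-6.3,-5.3],[7.4,-5.7,-5.0],[-8.8,1.7,17.3],[-8.8,1.7,17.3],[-8.8,1.7,17.3],[0,0,0]], delta_rot=[[0.047,-0.002,-0.122],[0.047,-0.002,-0.122],[0.047,-0.002,-0.122],[0.047,-0.002,-0.122],[0.047,-0.002,-0.122],[0,0,0],[0,0,0],[0,0,0],[0,0,0]], grip=[44,44,44,44,44,44,44,44,44])

```text
time_s: 35.08
tcp_pos: [0.5221, 0.0993, 0.2024]
ee_rot: [[-0.436, -0.789, 0.432], [-0.86, 0.223, -0.46], [0.266, -0.572, -0.776]]
wrist_force: [-1.0, 0.6, 0.9]
gripper_width: 0.503
gripper_force: 0.0
```

Run:
```python
from plan import *
kst(G,.03); keyfit()
p2,R2=ktgt(G,.03,.002); rows([(p2,R2,5)],44)
o=[]
from ov import draw,edges
for n,(x0,y0,w,h) in dict(side=(285,120,50,60),top=(255,170,50,60)).items():
    c=capture(n); im=np.clip(c["img"][y0:y0+h,x0:x0+w,::-1]*1.3,0,255).astype(np.uint8)
    im=cv2.resize(im,None,fx=8,fy=8,interpolation=cv2.INTER_CUBIC)
    draw(im,c,edges(slope()[1]+box([-.007,.007],[-.075,.075],[.042,.078])@slotR(.03).T),(0,255,0),x0,y0,8); o.append(im)
cv2.imwrite("pics/k9.png",np.hstack(o))
```

```text
t 35.08 bottom in slot mm [-1.1 -1.2 79. ] rot err(slot axes) [-0.002  0.005 -0.004] f slot [-0.4  0.3  1.4] w 43.8
top 0.78 203 [(np.float64(0.05), np.float64(0.99)), (np.float64(0.1), np.float64(0.99)), (np.float64(0.15), np.float64(1.03)), (np.float64(-0.0), np.float64(1.06))]
side 0.67 206 [(np.float64(-0.0), np.float64(0.21)), (np.float64(-0.05), np.float64(0.29)), (np.float64(0.05), np.float64(0.3)), (np.float64(-0.1), np.float64(0.48))]
side 0.66 1294 [(np.float64(-0.15), np.float64(1.12)), (np.float64(-0.2), np.float64(1.13)), (np.float64(-0.1), np.float64(1.13)), (np.float64(-0.25), np.float64(1.15))]
{"linear": [[-5.4, 0.0, 14.7], [-5.4, 0.0, 14.7], [-5.4, 0.0, 14.7], [-5.5, 0.0, 14.7], [-5.5, 0.0, 14.7]], "delta_rot": [[0.001, 0.0, -0.001], [0.001, 0.0, -0.001], [0.001, 0.0, -0.001], [0.001, 0.0, -0.001], [0.001, 0.0, -0.001]], "grip": [44, 44, 44, 44, 44]}
```

View pics/k9.png

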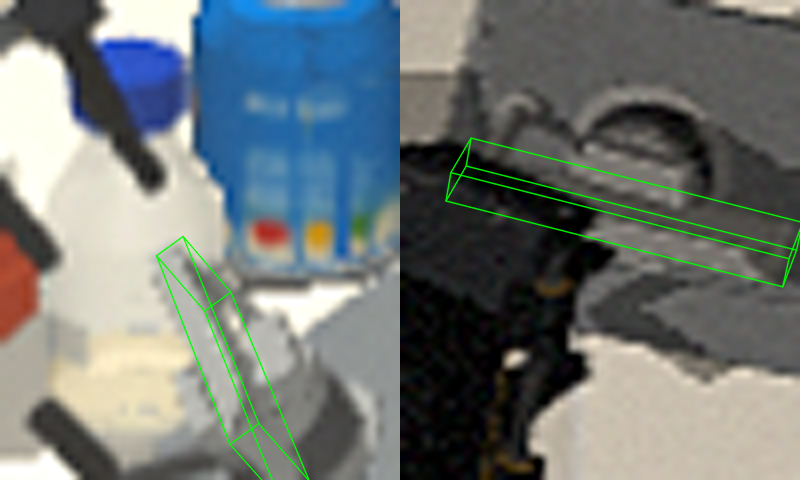

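Request:
step_arm(linear=[[-5.4,0,14.7],[-5.4,0,14.7],[-5.4,0,14.7],[-5.5,0,14.7],[-5.5,0,14.7],[0,0,0]], delta_rot=[[0.001,0,-0.001],[0.001,0,-0.001],[0.001,0,-0.001],[0.001,0,-0.001],[0.001,0,-0.001],[0,0,0]], grip=[44,44,44,44,44,44])

```text
time_s: 36.12
tcp_pos: [0.5659, 0.0889, 0.1388]
ee_rot: [[-0.433, -0.789, 0.437], [-0.861, 0.217, -0.46], [0.268, -0.575, -0.773]]
wrist_force: [-0.2, -0.4, -0.2]
gripper_width: 0.506
gripper_force: 0.0
```

Run:
```python
from plan import *
kst(G,.03)
p2,R2=ktgt(G,.03,.001); rows([(p2,R2,2)],44)
```

```text
t 36.12 bottom in slot mm [-0.6 -1.1  1.1] rot err(slot axes) [-0.002  0.001  0.002] f slot [-0.2 -0.5 -0.1] w 44.1
{"linear": [[-0.5, -0.3, -0.2], [-0.5, -0.3, -0.2]], "delta_rot": [[0.0, -0.001, 0.001], [0.0, -0.001, 0.001]], "grip": [44, 44]}
```

Request:
step_arm(linear=[[0,0,0],[0,0,0],[0,0,0],[0,0,0],[0,0,0],[0,0,0]], delta_rot=[[0,0,0],[0,0,0],[0,0,0],[0,0,0],[0,0,0],[0,0,0]], grip=[0,0,0,0,0,0])

```text
time_s: 36.88
tcp_pos: [0.5658, 0.0897, 0.1394]
ee_rot: [[-0.432, -0.789, 0.438], [-0.862, 0.216, -0.459], [0.267, -0.576, -0.773]]
wrist_force: [-4.3, 1.5, 3.6]
gripper_width: 0.161
gripper_force: 29.9
```

Run:
```python
from plan import *
kst(G,.03); s=sense(); print(s["gripper_force"],s["moment"])
F=slotR(.03); rows([(s["tcp_pos"]+F[:,2]*.09,s["ee_rot"],9)],0)
```

```text
t 36.88 bottom in slot mm [-0.5 -0.4  1.7] rot err(slot axes) [-0.     0.     0.003] f slot [-1.6  0.4  5.6] w 14.0
29.929688572883606 [ 0.99436719  1.53505538 -0.18675675]
{"linear": [[3.4, -0.0, -9.4], [3.4, -0.0, -9.4], [3.4, -0.0, -9.4], [3.4, -0.0, -9.4], [3.4, -0.0, -9.4], [3.4, -0.0, -9.4], [3.4, -0.0, -9.4], [3.4, -0.0, -9.4], [3.4, -0.0, -9.4]], "delta_rot": [[0.0, 0.0, 0.0], [0.0, 0.0, 0.0], [0.0, 0.0, 0.0], [0.0, 0.0, 0.0], [0.0, 0.0, 0.0], [0.0, 0.0, 0.0], [0.0, 0.0, 0.0], [0.0, 0.0, 0.0], [0.0, 0.0, 0.0]], "grip": [0, 0, 0, 0, 0, 0, 0, 0, 0]}
```

Request:
step_arm(linear=[[1.2,0,-3.2],[1.7,0,-4.7],[1.7,0,-4.7],[1.7,0,-4.7],[3.4,0,-9.4],[3.4,0,-9.4],[3.4,0,-9.4],[6.8,0,-18.8],[6.8,0,-18.8]], delta_rot=[[0,0,0],[0,0,0],[0,0,0],[0,0,0],[0,0,0],[0,0,0],[0,0,0],[0,0,0],[0,0,0]], grip=[0,0,0,0,0,0,0,0,0])

```text
time_s: 38.0
tcp_pos: [0.5159, 0.1017, 0.2123]
ee_rot: [[-0.433, -0.788, 0.437], [-0.861, 0.218, -0.459], [0.267, -0.575, -0.773]]
wrist_force: [0.8, 0.2, -1.7]
gripper_width: 0.156
gripper_force: 29.9
```

Run:
```python
from plan import *
kst(G,.03); s=sense(); print(s["gripper_force"])
K0=Rz(.07); E=K0@G[0].T
def tp(z): return np.array([.448,-.2,z])-E@G[1]
mid=(R.from_matrix(s["ee_rot"])*R.from_rotvec(.5*R.from_matrix(s["ee_rot"].T@E).as_rotvec())).as_matrix()
W=[(np.array([.47,-.02,.24]),mid,6),(tp(.10),E,6),(tp(.02),E,5),(tp(.003),E,2)]
check(W,s["joints"],s["tcp_pos"],s["ee_rot"]); rows(W,0)
```

```text
t 38.0 bottom in slot mm [-0.7 -0.3 90.9] rot err(slot axes) [-0.001  0.     0.002] f slot [-0.4  0.4 -1.8] w 13.5
29.854243397712708
6 [ 32.9   0.8 -40.9  34.7 -53.7 -63.7] err 0.0 step 7.4 rot/row 0.058
6 [  5.1  12.5 -43.7  33.2 -39.  -28.1] err 0.0 step 5.4 rot/row 0.058
5 [  0.4  19.5 -52.5  52.2 -25.8 -45.4] err 0.0 step 5.7 rot/row 0.0
2 [ -1.9  21.1 -54.4  60.  -23.3 -51.5] err 0.0 step 4.2 rot/row 0.0
{"linear": [[22.0, -1.0, 2.4], [22.1, -0.2, 2.2], [22.1, 0.7, 2.1], [22.0, 1.5, 2.0], [22.0, 2.4, 1.9], [21.9, 3.3, 1.8], [21.6, 6.8, 28.0], [21.5, 6.7, 28.1], [21.4, 6.5, 28.2], [21.3, 6.4, 28.3]], "delta_rot": [[-0.038, -0.007, -0.043], [-0.038, -0.007, -0.043], [-0.038, -0.007, -0.043], [-0.038, -0.007, -0.043], [-0.038, -0.007, -0.043], [-0.038, -0.007, -0.043], [-0.038, -0.007, -0.043], [-0.038, -0.007, -0.043], [-0.038, -0.007, -0.043], [-0.038, -0.007, -0.043]], "grip": [0, 0, 0, 0, 0, 0, 0, 0, 0, 0]}
{"linear": [[21.3, 6.2, 28.3], [21.2, 6.0, 28.4], [-5.5, 0.0, 15.0], [-5.5, 0.0, 15.0], [-5.5, 0.0, 15.0], [-5.5, 0.0, 15.0], [-5.5, 0.0, 15.0], [-2.9, 0.0, 8.0], [-2.9, 0.0, 8.0]], "delta_rot": [[-0.038, -0.007, -0.043], [-0.038, -0.007, -0.043], [0.0, -0.0, 0.0], [0.0, -0.0, 0.0], [0.0, -0.0, 0.0], [0.0, -0.0, 0.0], [0.0, -0.0, 0.0], [0.0, -0.0, 0.0], [0.0, -0.0, 0.0]], "grip": [0, 0, 0, 0, 0, 0, 0, 0, 0]}
```

Request:
step_arm(linear=[[22.0,-1.0,2.4],[22.1,-0.2,2.2],[22.1,0.7,2.1],[22.0,1.5,2.0],[22.0,2.4,1.9],[21.9,3.3,1.8],[21.6,6.8,28.0],[21.5,6.7,28.1],[21.4,6.5,28.2],[21.3,6.4,28.3]], delta_rot=[[-0.038,-0.007,-0.043],[-0.038,-0.007,-0.043],[-0.038,-0.007,-0.043],[-0.038,-0.007,-0.043],[-0.038,-0.007,-0.043],[-0.038,-0.007,-0.043],[-0.038,-0.007,-0.043],[-0.038,-0.007,-0.043],[-0.038,-0.007,-0.043],[-0.038,-0.007,-0.043]], grip=[0,0,0,0,0,0,0,0,0,0])

```text
time_s: 39.25
tcp_pos: [0.4559, -0.1413, 0.1616]
ee_rot: [[-0.017, -0.994, 0.105], [-0.934, -0.021, -0.356], [0.356, -0.104, -0.929]]
wrist_force: [-0.3, 1.1, -2.3]
gripper_width: 0.16
gripper_force: 29.9
```

Request:
step_arm(linear=[[21.3,6.2,28.3],[21.2,6.0,28.4],[-5.5,0,15],[-5.5,0,15],[-5.5,0,15],[-5.5,0,15],[-5.5,0,15],[0,0,0]], delta_rot=[[-0.038,-0.007,-0.043],[-0.038,-0.007,-0.043],[0,0,0],[0,0,0],[0,0,0],[0,0,0],[0,0,0],[0,0,0]], grip=[0,0,0,0,0,0,0,0])

```text
time_s: 40.25
tcp_pos: [0.4486, -0.2015, 0.0426]
ee_rot: [[0.069, -0.997, 0.027], [-0.935, -0.074, -0.348], [0.349, -0.001, -0.937]]
wrist_force: [-0.7, -0.2, -2.3]
gripper_width: 0.158
gripper_force: 29.9
```

Run:
```python
from plan import *
s=sense(); K,b=keyframe(s,G); print(s["time_s"],b,R.from_matrix(K).as_rotvec())
E=Rz(.07)@G[0].T
rows([(np.array([b[0],b[1],.0005])-E@G[1],E,4)],0)
```

```text
40.25 [ 0.44855561 -0.20160429  0.0195657 ] [-0.00471539  0.00161458  0.07394284]
{"linear": [[-1.6, 0.0, 4.5], [-1.6, 0.0, 4.5], [-1.6, 0.0, 4.5], [-1.6, 0.0, 4.5]], "delta_rot": [[0.0, -0.001, 0.001], [0.0, -0.001, 0.001], [0.0, -0.001, 0.001], [0.0, -0.001, 0.001]], "grip": [0, 0, 0, 0]}
```

Request:
step_arm(linear=[[-1.6,0,4.5],[-1.6,0,4.5],[-1.6,0,4.5],[-1.5,0,4.2],[0,0,0]], delta_rot=[[0,-0.001,0.001],[0,-0.001,0.001],[0,-0.001,0.001],[0,-0.001,0],[0,0,0]], grip=[0,0,0,0,0])

```text
time_s: 40.88
tcp_pos: [0.4503, -0.2014, 0.0246]
ee_rot: [[0.065, -0.997, 0.03], [-0.936, -0.072, -0.343], [0.345, -0.006, -0.939]]
wrist_force: [0.9, -0.1, -1.2]
gripper_width: 0.158
gripper_force: 30.0
```

Request:
step_arm(linear=[[-0.4,0,1.2],[0,0,0]], delta_rot=[[0,0,0],[0,0,0]], grip=[0,0])

```text
time_s: 41.12
tcp_pos: [0.4505, -0.2015, 0.0244]
ee_rot: [[0.065, -0.997, 0.032], [-0.936, -0.072, -0.345], [0.346, -0.007, -0.938]]
wrist_force: [-3.6, 3.1, 9.0]
gripper_width: 0.155
gripper_force: 30.0
```

Request:
step_arm(linear=[[0,0,0],[0,0,0],[0,0,0],[0,0,0],[5.5,0,-15],[11,0,-30],[11,0,-30],[11,0,-30],[0,0,0]], delta_rot=[[0,0,0],[0,0,0],[0,0,0],[0,0,0],[0,0,0],[0,0,0],[0,0,0],[0,0,0],[0,0,0]], grip=[44,44,44,44,44,44,44,44,44])

```text
time_s: 42.25
tcp_pos: [0.4511, -0.2009, 0.1369]
ee_rot: [[0.064, -0.997, 0.035], [-0.937, -0.072, -0.343], [0.344, -0.011, -0.939]]
wrist_force: [0.2, 0.1, -0.2]
gripper_width: 0.508
gripper_force: 0.0
```

Run:
```python
from plan import *
s=sense(); print(s["time_s"],s["tcp_pos"],s["wrist_force"])
c=capture("side"); ms=silhouettes("side","key_mid"); print([(r["score"],r["mask"].sum()) for r in ms])
m=ms[0]["mask"]
for nm,B in(("edge",box([-.007,.007],[-.075,.075],[0,.036])),("flat",box([-.018,.018],[-.075,.075],[0,.014]))):
    print(nm,fit(lambda q:np.abs(hullmask(c,[B@T(q)[0].T+T(q)[1]])-m).sum()/m.sum(),[.449,-.2,.07],[.01,.01,.1]))
for l in("stand","handgrip","slot"): 
    r=landmark_of("side",l); print(l,[(x["point"],round(x["score"],2)) for x in r[:1]])
h=[proj(c,hp(b,.044))[0] for b in(-.45,-.5,-.55,-.6,-.65)]; print(np.round(h,1))
```

```text
42.25 [ 0.45109782 -0.20085579  0.13693684] [ 0.15026751  0.13452604 -0.23726051]
[(0.74, np.int64(376)), (0.41, np.int64(67))]
edge (array([ 0.45162512, -0.2009754 ,  0.06069665]), np.float64(0.29055851063829785))
flat (array([ 0.45668771, -0.18955484, -0.04964353]), np.float64(0.5851063829787234))
stand []
handgrip [([293.4, 174.5], 0.58)]
slot []
[[293.  176.9]
 [293.2 175.9]
 [293.5 174.8]
 [293.9 173.8]
 [294.3 172.7]]
```

```bash
python3 -c "
from h import *
print(finish_job())"
```

```text
the job is handed in; nothing more can be done
None
```

The job is handed in at about 42 s of the 61 s allowed; the hand-in gave no verdict. The nut was tightened to about 14 N at the grip with the key against the peg and the screw reading about 0 to 0.05 rad. The key was then taken out and stands on its edge on the worktop right of the stand. I didn't re-measure the screw after pulling the key.

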